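Moisture check of a plaster drying slab

ROBOT

A 7-joint arm with a two-finger parallel gripper is mounted at the origin on the work surface. World frame = base frame: x ahead of the robot, y to its left, z up, the work surface at z = 0. Lengths are in m, angles in rad, forces in N, time in s.
With the tool pointing down it reaches from about 0.4 to 0.85 m from the base axis. Payload 10.4 kg.
Tool frame: the origin (TCP) lies at the very end of the fingers, on their centre line; the grasp point (between the pads) lies 19 mm behind it; z points along the fingers, y is the direction in which the jaws open and shut (so a half turn about z gives the same grasp; the last joint's range is limited). The gripper opens to 85 mm and grips with 20 to 120 N. Pads are 22 mm wide; open, the fingers measure 114 mm over their backs; the gripper's body (76 mm by 85 mm) begins 54 mm behind the grasp point. The pads swing forward as they close: fully open they stand 13 mm farther back than shut.
Start: joints at [-1.288, 0.332, -0.065, 1.46, 0.022, 1.35, -0.088], TCP at [0.188, 0.596, 0.231] pointing down, gripper open.
Joint ranges: [-2.6, 2.6], [-0.5, 2.12], [-1.47, 1.34], [0.16, 2.42], [-1.27, 4.41], [0.06, 2.06], [-2.6, 2.6]. Speed limits (rad/s): [2.22, 2.22, 2.79, 2.79, 3.14, 3.14, 3.14].

INTERFACE

Orientations are given as a rotation vector (axis times angle).
In Python, from cell import robot, cams, order, nets gives the robot as it stands.
- The arm moves only by the tool jog_arm, never from a script. Its argument "increments" is a list of rows, each an object with "slide": the shift along the tool's x, y, z in cm, a list of three; "angular": the turn, a rotation vector about the tool's x, y, z in rad, a list of three; "gripper": the gripper command: -1 is shut, 1 is fully open, values between are in proportion. A call has 1 to 5 rows; each row shifts and turns the commanded pose from where the row before left it, along the tool's axes as they then stand; what a row does not reach is not made up. A row lasts 1/8 s, in which the tool goes at most 62.5 mm and 10.7 degrees, less where a joint would pass 70% of its speed; a pose out of reach is approached as far as the arm can. A call with a gripper value outside its range is refused whole. The fingers move at their own pace and stop on an object; "grip_force" is the grip in N (left out, the last holds). Time passes only in rows, so rows that do not move let the fingers close. It gives the time, the measured TCP pose, the force and the opening at its end, in the units of the state.
- robot.read_state(): the state, without advancing time (a new reading comes with each control period).
- cams.camera(name): name is "side" or "top" or "wrist"; returns a dict with "frame" (480x640x3 uint8, red, green, blue), "intrinsics" (3x3 intrinsics, pixels), "R" (3x3) and "t" (3): a world point X has camera coordinates R X + t; the wrist camera has in their place "T_tool_cam" (4x4, takes a point from camera to tool coordinates, whose origin is the TCP and whose axes are the flange's). Camera axes: x right, y down, z forward; pixel columns grow to the right and rows downward; lengths in m; the calibration is good to about 2 mm. A picture is of the moment at which its call begins: read the wrist's pose just before it. There is no depth.
- order.finish_job(): hands the job in, once; it reports no verdict.
Trained networks look in the newest picture that a camera, given by its name, has taken for a name from the list of things; names that differ only in an ending like _2 or _b are one class to them, and where a whole thing is asked for, a point or a joint stands for the part that bears it (a point fixed in the world has none). Each returns a list of dicts, best first, with "confidence" (0 to 1); they miss things now and then, are a little off and sometimes report something else, mostly with a low value. They report only what shows in the picture. A call takes as long as a camera call. They do not tell look-alikes from the thing itself.
- nets.find_in(camera, query): "bbox" ([left, top, width, height] in pixels, round what is visible of it).
- nets.masks_of(camera, query): "mask" (480x640 bool, what is visible of it) and "bbox" ([left, top, width, height] in pixels, round what is visible of it).
- nets.mark_of(camera, query): "location" ([column, row] in pixels: a listed point, or the origin of a listed thing).
The state is a dict: "t": time; "q": joint angles; "joint_vel": joint speeds; "tau": joint torques, N m; "position": TCP position; "eef_rot": TCP orientation; "wrist_force": force on the tool from outside, world axes, zero at the start; "ft_torque": the same for the moment, N m; "opening": finger opening in m.
Only numpy, scipy, OpenCV 4.12 (cv2) and the standard library are available. Lean on these libraries where they do the work, as an engineer would, in place of code of your own. Each camera call takes 0.05 s, during which the arm holds its last target. There are 200 camera calls.

TASK

Check how dry the plaster slab is with the moisture meter: lift the meter out of its case, set it on its sloped rest, and take it again by its top end. Hold it upright and touch its brass tip to the blue spot, then the red, then the black, each time pressing the tip gently about half-way in and keeping it there for one second, and lifting it clear before going on so that it never drags over the plaster. Then lay the meter back on its rest, tip down in the notches, and let go, without disturbing the pots and tools around.

Things in the scene. Friction and masses are not known exactly. Their poses are not given: they have to be found in the camera images.
- meter: moisture meter, a loose pen-shaped instrument, 199 mm long, 0.14 kg; at first level in its case. x axis along it to the tip, z to the display side. Black flat-sided grip at the top end, x = -105 to -55 mm, 24 mm across y, 28 mm across z; round orange body 28 mm diameter to x = +45, ending in a shoulder; steel nose 16 mm diameter to +80; brass tip 10 mm diameter to +94. Balances near x = -9 mm
- meter_centre (a point): the meter's origin, on its axis, 105 mm from the flat top end and 94 mm from the tip; in the case it is about 5 mm tipwards of the middle of the finger bay
- meter_top (a point): middle of the meter's flat top end
- meter_tip (a point): middle of the flat end face of the brass contact tip; it moves with the tip
- contact (a joint): how far the brass contact tip is pressed in, m: 0 = out, 0.010 = fully in. Sprung: starts to move at 2 N, 4.5 N at half-way, 7 N fully in
- case: open blue-grey case, 250 x 128 x 42 mm, fixed. Origin mid-underside; x along it, z up. The meter lies in a 34 mm wide trough in its grey insert (36 mm high), tip to +x, axis 32 mm above the table. A finger bay 46 mm long (case x = -28 to +18 mm), 120 mm wide, open down to 7 mm above the table, crosses the trough: there the body can be taken from straight above, across its axis
- rest: the meter's sloped rest, fixed: wooden base (x = -97.5 to +77.5, y = +-42, 12 mm thick) with two aluminium V notches on uprights, 140 mm high at most. Origin on the table under the seat point, z up. The seated meter slopes at 45 degrees in the rest's x-z plane, tip low towards +x, top end high towards -x. The 90-degree Vs are 9 mm thick along the slope and open upwards, square to the slope
- rest_seat (a point): where the meter's origin lies when seated, 100 mm above the table. The upper V carries the orange body 44 mm from here towards the top end; the lower V carries the steel nose 50.5 mm from here towards the tip, and the shoulder stops against it. Between the Vs and above the upper one the body is free for fingers
- rest_low (a point): point where the middle of the tip lies when the meter is seated, 34 mm above the table
- rest_high (a point): point where the middle of the meter's top end lies when it is seated, 174 mm above the table
- slab: white plaster drying slab, 210 x 170 x 35 mm, on two wooden battens 190 x 22 x 20 mm, fixed; its top is level, 55 mm above the table. Origin on the table under its middle; x along the 210 mm side, z up
- spot_blue: blue crayon spot, 20 mm across, on top of the slab; origin at its middle, on the slab's surface
- spot_red: red crayon spot, the same size, on top of the slab; origin at its middle
- spot_black: black crayon spot, the same size, on top of the slab; origin at its middle
- bowl: bystander: white bowl, 140 mm across, 60 mm high; origin at the middle of its underside
- tub: bystander: white tub with blue lid, 94 mm across, 100 mm high; origin at the middle of its underside
- jar: bystander: small dark red jar with black lid, 48 mm across, 62 mm high; origin at the middle of its underside
- tape: bystander: roll of masking tape lying flat, 100 mm across, 25 mm high; origin at the middle of its underside
- tile: bystander: terracotta tile, 100 x 100 x 10 mm; origin at the middle of its underside
- brush: bystander: brush 190 mm long, lying on the table
Not all that is in view belongs to the job. What is shaped like the rest but green or turquoise is not meant.

How it is judged:
By the outcome, as a careful person would: the job done as asked, in the order asked, and still so for the second after the job is handed in, with the robot touching nothing.
It also fails if it takes over 72 s, if anything falls off the work surface, if the arm or the gripper's body presses on something with over 40 N, if the wrist force passes 120 N, or if a joint passes its speed limit or range.

## Working session

There is one attempt and no reset: what is moved stays moved. The work goes in short steps, Python scripts to look and compute and a tool call to move; the robot and the scene stay as the last step left them, time stands still between calls to the robot, and variables do not carry over. Pictures are saved under pics/ and viewed, about 8 in all and at most 12, crops included, and the job is handed in when it is done.

Besides the shell and the picture viewer there is one more tool, called after "Request:" by a JSON object that holds its "api" and its "payload". jog_arm: Moves the arm, as the interface text tells. Its arguments: {"type":"object","properties":{"increments":{"type":"array"},"grip_force":{"type":"number"}},"required":["increments"]}

```bash
ls; mkdir -p pics; cat > h.py <<'E'
import numpy as np, cv2
from scipy.spatial.transform import Rotation as Ro
from cell import robot, cams, order, nets
def cam(n):
    s=robot.read_state(); c=cams.camera(n)
    if n=="wrist":
        T=np.eye(4);T[:3,:3]=Ro.from_rotvec(s["eef_rot"]).as_matrix();T[:3,3]=s["position"]
        M=np.linalg.inv(T@np.array(c["T_tool_cam"]));c["R"],c["t"]=M[:3,:3],M[:3,3]
    c["R"]=np.array(c["R"]);c["t"]=np.array(c["t"]);c["K"]=np.array(c["intrinsics"]);return c
def save(c,f): cv2.imwrite(f,cv2.cvtColor(c["frame"],cv2.COLOR_RGB2BGR))
def proj(c,X):
    p=c["K"]@(c["R"]@np.asarray(X,float)+c["t"]);return p[:2]/p[2]
def onz(c,uv,z):
    d=c["R"].T@np.linalg.inv(c["K"])@[uv[0],uv[1],1];o=-c["R"].T@c["t"]
    return o+d*(z-o[2])/d[2]
def tri(cs,uvs):
    A=[];b=[]
    for c,uv in zip(cs,uvs):
        d=c["R"].T@np.linalg.inv(c["K"])@[uv[0],uv[1],1];d/=np.linalg.norm(d);o=-c["R"].T@c["t"]
        P=np.eye(3)-np.outer(d,d);A.append(P);b.append(P@o)
    A=np.vstack(A);b=np.hstack(b);x=np.linalg.lstsq(A,b,rcond=None)[0];return x,np.linalg.norm(A@x-b)
E
python3 - <<'E'
from h import *
s=robot.read_state();print(s)
names="meter meter_centre meter_top meter_tip case rest rest_seat rest_low rest_high slab spot_blue spot_red spot_black bowl tub jar tape tile brush".split()
for n in ["top","side"]:
    c=cam(n);save(c,f"pics/{n}0.png");print(n,"campos",-c["R"].T@c["t"])
    for q in names:
        print(q,[(np.round(d["location"]).tolist(),round(d["confidence"],2)) for d in nets.mark_of(n,q)[:4]])
E
```

```text
pics
{'t': 0.0, 'q': array([-1.28761332,  0.33287568, -0.06470625,  1.46094702,  0.02161907,
        1.34989624, -0.08851005]), 'joint_vel': array([-0.00067496,  0.00138827, -0.00108446,  0.00098856, -0.00067519,
       -0.00098197,  0.00100434]), 'tau': array([-8.39504137e-04, -6.25450373e+01,  4.87658079e-02, -3.91606307e+01,
        1.62073423e-02,  9.84915532e-03, -3.71363262e-05]), 'position': array([0.18804427, 0.5956453 , 0.23051085]), 'eef_rot': array([-4.78400102e-01, -3.10481598e+00,  2.23613493e-03]), 'wrist_force': array([ 0.59804496,  0.4666994 , -0.59327802]), 'ft_torque': array([-0.07540382,  0.01711457,  0.01531739]), 'opening': 0.08530586719863253}
top campos [0.33676635 0.00819899 1.46254339]
meter [([426.0, 230.0], 0.68)]
meter_centre [([430.0, 232.0], 0.66)]
meter_top [([471.0, 241.0], 0.94)]
meter_tip [([431.0, 229.0], 0.49), ([393.0, 224.0], 0.34)]
case [([428.0, 232.0], 0.89), ([253.0, 142.0], 0.72)]
rest [([317.0, 203.0], 0.81), ([206.0, 343.0], 0.65), ([395.0, 320.0], 0.6)]
rest_seat [([319.0, 196.0], 0.93), ([403.0, 320.0], 0.79), ([201.0, 249.0], 0.71), ([1
[... 938 characters left out ...]
475.0, 440.0], 0.97), ([434.0, 241.0], 0.7), ([283.0, 300.0], 0.67)]
rest_seat [([440.0, 202.0], 0.97), ([282.0, 263.0], 0.96), ([485.0, 406.0], 0.83)]
rest_low [([498.0, 471.0], 0.76), ([281.0, 313.0], 0.73), ([439.0, 252.0], 0.68), ([200.0, 285.0], 0.66)]
rest_high [([339.0, 204.0], 0.23)]
slab [([289.0, 428.0], 0.97), ([181.0, 361.0], 0.62), ([338.0, 214.0], 0.24)]
spot_blue [([324.0, 412.0], 0.54), ([285.0, 411.0], 0.48)]
spot_red [([256.0, 414.0], 0.52), ([251.0, 206.0], 0.3)]
spot_black [([327.0, 409.0], 0.43)]
bowl [([203.0, 286.0], 0.62)]
tub [([221.0, 247.0], 0.74)]
jar [([182.0, 359.0], 0.87)]
tape [([247.0, 209.0], 0.61)]
tile [([166.0, 415.0], 0.9)]
brush [([363.0, 309.0], 0.66)]
```

View pics/top0.png

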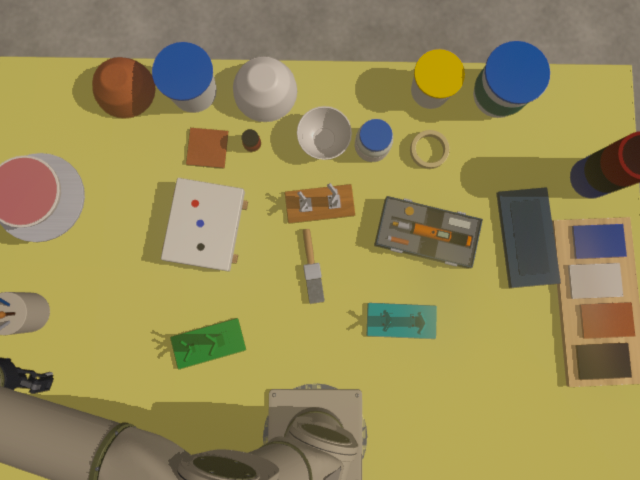

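View pics/side0.png

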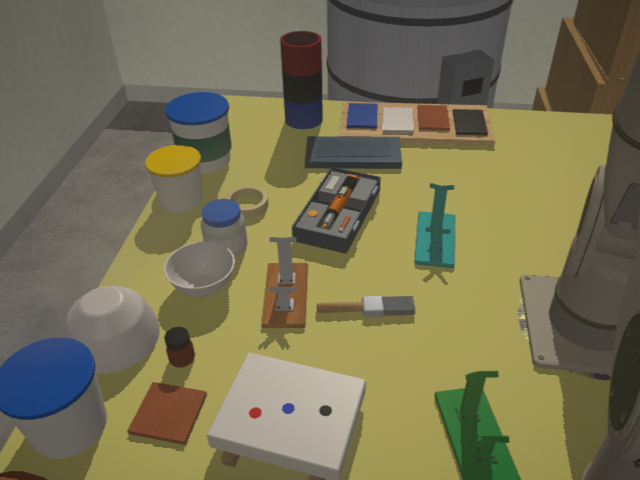

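The scene has three rest-shaped things. The wooden one with aluminium Vs is at top (320,203) and side (286,290). The green one is at top (208,343) and the turquoise one at top (402,320). Only the wooden one fits, and its tall V is on the right in the top view, so the tip points left. The meter is in the case at top (430,232), with its grip to the right. The spots run red (195,204), blue (200,224), black (201,247). I'll confirm with an enlarged crop and measure.

```bash
python3 - <<'E'
from h import *
ct=cam("top");cs=cam("side")
# rest: base rect from masks + hsv
def info(c,n,q,near,z):
    nm=nets.masks_of(n,q)
    best=None
    for d in nm:
        m=d["mask"].astype(np.uint8);ys,xs=np.nonzero(m);ce=np.array([xs.mean(),ys.mean()])
        if np.hypot(*(ce-near))<25:
            pts=cv2.findContours(m,cv2.RETR_EXTERNAL,cv2.CHAIN_APPROX_NONE)[0];p=max(pts,key=len)[:,0]
            W=np.array([onz(c,u,z)[:2] for u in p],np.float32)
            r=cv2.minAreaRect(W);print(n,q,round(d["confidence"],2),"cen",onz(c,ce,z)[:2].round(4),"rect",np.round(r[0],4),np.round(r[1],4),round(r[2],1));return
    print(n,q,"none")
info(ct,"top","case",(428,232),.04);info(ct,"top","meter",(430,232),.032);info(ct,"top","slab",(205,226),.055)
for s,a,b in [("spot_red",(195,204),(255,412)),("spot_blue",(200,224),(288,408)),("spot_black",(201,247),(326,410))]:
    info(ct,"top",s,a,.055);info(cs,"side",s,b,.055)
# colour: spots & base & orange
for c,n,box in [(ct,"top",(160,170,250,275)),(cs,"side",(210,350,370,470))]:
    f=c["frame"][box[1]:box[3],box[0]:box[2]].astype(int);r,g,b=f[...,0],f[...,1],f[...,2]
    for nm,m in [("red",(r>120)&(g<90)),("blue",(b>r+40)&(b>90)),("blk",(r<80)&(g<80)&(b<80))]:
        k,_,st,cen=cv2.connectedComponentsWithStats(m.astype(np.uint8))
        for i in range(1,k):
            if 15<st[i,4]<200: print(n,nm,st[i,4],cen[i]+box[:2],onz(c,cen[i]+box[:2],.055)[:2].round(4))
f=ct["frame"].astype(int)
hsv=cv2.cvtColor(ct["frame"],cv2.COLOR_RGB2HSV);print("base px",hsv[205,320],hsv[195,350],"table",hsv[215,270],"orange",hsv[232,430])
a=cv2.resize(ct["frame"][165:285,260:500],None,fx=3.2,fy=3.2,interpolation=cv2.INTER_CUBIC)
cv2.imwrite("pics/crop1.png",a[...,::-1])
E
```

```text
top case 0.79 cen [ 0.5058 -0.2806] rect [ 0.5076 -0.2828] [0.2574 0.1399] 76.7
top meter 0.61 cen [ 0.5033 -0.3023] rect [ 0.5063 -0.2936] [0.2    0.0304] 75.4
top slab 0.9 cen [0.5183 0.2792] rect [0.5187 0.2753] [0.1887 0.2103] 81.0
top spot_red 0.48 cen [0.5704 0.3026] rect [0.5704 0.3026] [0.0179 0.0174] 1.9
side spot_red 0.69 cen [0.5706 0.3034] rect [0.5707 0.3027] [0.0188 0.0187] 12.1
top spot_blue none
side spot_blue none
top spot_black 0.39 cen [0.4626 0.2845] rect [0.463  0.2841] [0.0175 0.0172] 1.9
side spot_black 0.62 cen [0.4607 0.2843] rect [0.4608 0.2842] [0.0157 0.0165] 7.1
top red 37 [194.83783784 202.91891892] [0.5719 0.3018]
top blue 40 [199.8   222.925] [0.5217 0.2878]
top blk 26 [200.30769231 246.5       ] [0.463  0.2846]
side red 94 [254.81914894 412.39361702] [0.5708 0.3033]
side blue 101 [287.82178218 407.93069307] [0.5209 0.2888]
side blk 87 [325.05747126 410.28735632] [0.4621 0.2859]
side blk 43 [235.04651163 458.8372093 ] [0.5824 0.3847]
base px [ 17 167 113] [ 16 174 154] table [ 26 135 153] orange [ 16 208 169]
```

View pics/crop1.png

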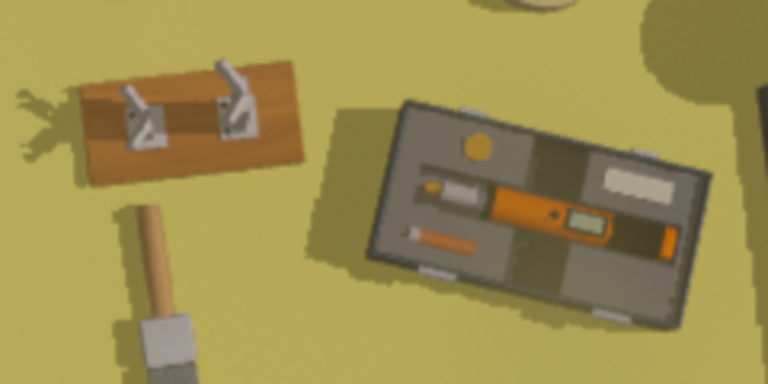

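Confirmed: the wooden rest at crop (190,122) has aluminium Vs, with the taller one right and the lower one left. The meter's tip is at crop (432,187) and its top at (675,243). Next I'll plan the travel.

```bash
cat >> h.py <<'E'
def cur(s=None):
    s=s or robot.read_state();return np.array(s["position"]),Ro.from_rotvec(s["eef_rot"])
def frame(xd,zd):
    z=np.array(zd,float);z/=np.linalg.norm(z);x=np.array(xd,float);x-=z*(x@z);x/=np.linalg.norm(x)
    return Ro.from_matrix(np.c_[x,np.cross(z,x),z])
def plan(p0,R0,p1,R1,n):
    "rows of constant world shift and slerp turn; returns end pose after rounding"
    w=(R0.inv()*R1).as_rotvec()/n;d=(np.array(p1)-p0)/n;p,R=np.array(p0),R0
    print("step mm",round(np.linalg.norm(d)*1e3,1),"deg",round(np.degrees(np.linalg.norm(w)),1))
    for i in range(n):
        tgt=p0+d*(i+1); s=np.round(R.inv().apply(tgt-p)*100,2);a=np.round(w,3)
        print("  ",s.tolist(),a.tolist());p=p+R.apply(s/100);R=R*Ro.from_rotvec(a)
    return p,R
def az(deg,e=0):
    a=np.radians(deg);return np.array([np.cos(a),np.sin(a),e])
E
python3 - <<'E'
from h import *
ct=cam("top")
for nm,P,z in [("rest base",[(80,87),(293,62),(303,160),(92,185)],.012),("case",[(405,101),(710,174),(680,328),(369,258)],.042),("meter tip/top",[(428,187),(676,243)],.032)]:
    W=np.array([onz(ct,np.array(p)/3.2+[260,165],z)[:2] for p in P]);print(nm,W.round(3).tolist(),W.mean(0).round(4))
R1=frame(az(76.9),[0,0,-1]);p,R=cur()
p,R=plan(p,R,[.45,.25,.34],frame(az(130),[0,0,-1]),9)
p,R=plan(p,R,[.5,.02,.34],frame(az(96),[0,0,-1]),6)
E
```

```text
rest base [[0.61, 0.08], [0.632, -0.092], [0.552, -0.1], [0.53, 0.069]] [ 0.5808 -0.0109]
case [[0.595, -0.179], [0.539, -0.42], [0.417, -0.393], [0.47, -0.15]] [ 0.5056 -0.2856]
meter tip/top [[0.528, -0.198], [0.485, -0.395]] [ 0.5067 -0.2964]
step mm 49.7 deg 3.6
   [-3.93, -2.79, -1.21] [0.0, -0.0, 0.063]
   [-4.1, -2.54, -1.21] [0.0, -0.0, 0.063]
   [-4.25, -2.27, -1.2] [0.0, -0.0, 0.063]
   [-4.39, -2.0, -1.21] [0.0, -0.0, 0.063]
   [-4.5, -1.73, -1.21] [0.0, -0.0, 0.063]
   [-4.61, -1.43, -1.21] [0.0, -0.0, 0.063]
   [-4.68, -1.14, -1.2] [0.0, -0.0, 0.063]
   [-4.75, -0.85, -1.21] [0.0, -0.0, 0.063]
   [-4.79, -0.54, -1.21] [0.0, -0.0, 0.063]
step mm 39.2 deg 5.7
   [-3.47, -1.83, -0.0] [0.0, -0.0, 0.099]
   [-3.64, -1.47, -0.0] [0.0, -0.0, 0.099]
   [-3.76, -1.11, -0.0] [0.0, -0.0, 0.099]
   [-3.86, -0.73, -0.0] [0.0, -0.0, 0.099]
   [-3.9, -0.34, -0.0] [0.0, -0.0, 0.099]
   [-3.93, 0.04, -0.0] [0.0, -0.0, 0.099]
```

Request:
{"api": "jog_arm", "payload": {"increments": [{"slide": [-3.9, -2.8, -1.2], "angular": [0, 0, 0.063], "gripper": 1}, {"slide": [-4.1, -2.5, -1.2], "angular": [0, 0, 0.063], "gripper": 1}, {"slide": [-4.25, -2.3, -1.2], "angular": [0, 0, 0.063], "gripper": 1}, {"slide": [-4.4, -2.0, -1.2], "angular": [0, 0, 0.063], "gripper": 1}, {"slide": [-4.5, -1.7, -1.2], "angular": [0, 0, 0.063], "gripper": 1}]}}

```text
t: 3.22
position: [0.3344, 0.4026, 0.2919]
eef_rot: [0.963, 2.99, 0.001]
wrist_force: [0.2, 1.5, 0.3]
opening: 0.0854
```

Request:
{"api": "jog_arm", "payload": {"increments": [{"slide": [-4.6, -1.4, -1.2], "angular": [0, 0, 0.063], "gripper": 1}, {"slide": [-4.7, -1.1, -1.2], "angular": [0, 0, 0.063], "gripper": 1}, {"slide": [-4.75, -0.85, -1.2], "angular": [0, 0, 0.063], "gripper": 1}, {"slide": [-4.8, -0.5, -1.2], "angular": [0, 0, 0.063], "gripper": 1}, {"slide": [-3.5, -1.8, 0], "angular": [0, 0, 0.099], "gripper": 1}]}}

```text
t: 3.85
position: [0.4608, 0.2108, 0.3398]
eef_rot: [1.474, 2.773, 0.001]
wrist_force: [0.0, -0.3, -0.5]
opening: 0.0855
```

Request:
{"api": "jog_arm", "payload": {"increments": [{"slide": [-3.6, -1.5, 0], "angular": [0, 0, 0.099], "gripper": 1}, {"slide": [-3.8, -1.1, 0], "angular": [0, 0, 0.099], "gripper": 1}, {"slide": [-3.9, -0.7, 0], "angular": [0, 0, 0.099], "gripper": 1}, {"slide": [-3.9, -0.3, 0], "angular": [0, 0, 0.099], "gripper": 1}, {"slide": [-3.9, 0, 0], "angular": [0, 0, 0.099], "gripper": 1}]}}

```text
t: 4.47
position: [0.5007, 0.0191, 0.3389]
eef_rot: [-2.109, -2.328, -0.0]
wrist_force: [0.0, 0.2, -0.4]
opening: 0.0856
```

```bash
python3 - <<'E'
from h import *
c=cam("wrist");save(c,"pics/w1.png");print(-c["R"].T@c["t"])
np.savez("w1.npz",K=c["K"],R=c["R"],t=c["t"])
for x in [(.6,.07,.012),(.62,-.09,.012),(.58,-.01,.012)]: print(proj(c,x))
E
```

```text
[0.49484581 0.08764199 0.4817082 ]
[409.45342079 144.0701159 ]
[404.71066135 284.91425681]
[380.40087904 215.0787522 ]
```

View pics/w1.png

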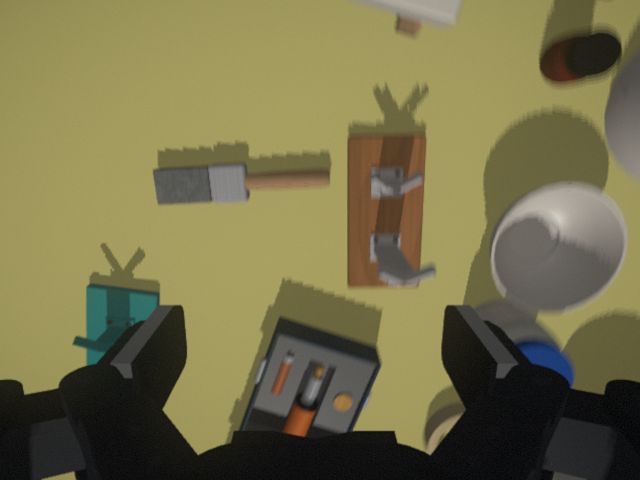

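The wrist view shows the rest base corners at about (348,136), (425,136), (419,286) and (348,286). The uprights foot at (387,182) and (385,247), and the case is below with the meter tip at (320,371).

```bash
python3 - <<'E'
from h import *
d=np.load("w1.npz");c=dict(d)
im=cv2.imread("pics/w1.png");g=cv2.cvtColor(im,cv2.COLOR_BGR2GRAY)
q=np.array([(348,136),(425,136),(419,286),(348,286)],np.float32)
q2=cv2.cornerSubPix(g,q.reshape(-1,1,2).copy(),(4,4),(-1,-1),(3,30,.01)).reshape(-1,2);print(q2)
for Q in (q,q2):
    W=np.array([onz(c,u,.012)[:2] for u in Q]);ex=(W[0]+W[1]-W[2]-W[3])/2
    a=np.degrees(np.arctan2(ex[1],ex[0]));o=W.mean(0)+.01*ex/np.linalg.norm(ex)
    print("len",np.linalg.norm(ex),"wid",np.linalg.norm(W[0]-W[1]),np.linalg.norm(W[3]-W[2]),"ang",a,"origin",o)
p,R=np.array([.5007,.0191,.3389]),Ro.from_rotvec([-2.109,-2.328,0])
p,R=plan(p,R,[.5,-.23,.26],frame(az(76.9),[0,0,-1]),6)
E
```

```text
[[348.      136.     ]
 [425.9012  139.1996 ]
 [417.2284  287.8134 ]
 [347.25513 285.88565]]
len 0.1709940799856 wid 0.08185909530064346 0.08306044950946528 ang 97.09835263506906 origin [0.58372024 0.0009805 ]
len 0.1703618919043754 wid 0.08311654460488434 0.08204583274760087 ang 96.43240692381002 origin [ 5.83570058e-01 -4.02046564e-04]
step mm 43.5 deg 3.1
   [-4.13, -0.42, 1.31] [-0.0, -0.0, 0.055]
   [-4.15, -0.19, 1.32] [-0.0, -0.0, 0.055]
   [-4.15, 0.03, 1.31] [-0.0, -0.0, 0.055]
   [-4.14, 0.27, 1.32] [-0.0, -0.0, 0.055]
   [-4.13, 0.49, 1.31] [-0.0, -0.0, 0.055]
   [-4.09, 0.72, 1.31] [-0.0, -0.0, 0.055]
```

```bash
python3 - <<'E'
from h import *
c=dict(np.load("w1.npz"))
print("tip wrist",onz(c,(319,368),.032))
R1=frame(az(77),[0,0,-1])
p,R=np.array([.5007,.0191,.3389]),Ro.from_rotvec([-2.109,-2.328,0])
p,R=plan(p,R,[.507,-.296,.14],R1,10)
E
```

```text
tip wrist [ 0.52998494 -0.19675987  0.032     ]
step mm 37.3 deg 1.9
   [-3.14, -0.25, 1.99] [-0.0, -0.0, 0.033]
   [-3.15, -0.14, 1.99] [-0.0, -0.0, 0.033]
   [-3.15, -0.04, 1.98] [-0.0, -0.0, 0.033]
   [-3.15, 0.07, 1.99] [-0.0, -0.0, 0.033]
   [-3.15, 0.16, 1.99] [-0.0, -0.0, 0.033]
   [-3.14, 0.28, 1.99] [-0.0, -0.0, 0.033]
   [-3.13, 0.37, 1.99] [-0.0, -0.0, 0.033]
   [-3.12, 0.48, 1.99] [-0.0, -0.0, 0.033]
   [-3.1, 0.58, 1.98] [-0.0, -0.0, 0.033]
   [-3.07, 0.69, 1.99] [-0.0, -0.0, 0.033]
```

Request:
{"api": "jog_arm", "payload": {"increments": [{"slide": [-3.15, -0.25, 2.0], "angular": [0, 0, 0.033], "gripper": 0.2}, {"slide": [-3.15, -0.15, 2.0], "angular": [0, 0, 0.033], "gripper": 0.2}, {"slide": [-3.15, 0, 2.0], "angular": [0, 0, 0.033], "gripper": 0.2}, {"slide": [-3.15, 0.05, 2.0], "angular": [0, 0, 0.033], "gripper": 0.2}, {"slide": [-3.15, 0.15, 2.0], "angular": [0, 0, 0.033], "gripper": 0.2}]}}

```text
t: 5.15
position: [0.5044, -0.1377, 0.2383]
eef_rot: [-2.29, -2.149, -0.001]
wrist_force: [0.9, -0.4, 0.0]
opening: 0.0509
```

Request:
{"api": "jog_arm", "payload": {"increments": [{"slide": [-3.15, 0.3, 2.0], "angular": [0, 0, 0.033], "gripper": 0.2}, {"slide": [-3.15, 0.35, 2.0], "angular": [0, 0, 0.033], "gripper": 0.2}, {"slide": [-3.1, 0.5, 2.0], "angular": [0, 0, 0.033], "gripper": 0.2}, {"slide": [-3.1, 0.6, 2.0], "angular": [0, 0, 0.033], "gripper": 0.2}, {"slide": [-3.05, 0.7, 2.0], "angular": [0, 0, 0.033], "gripper": 0.2}]}}

```text
t: 5.78
position: [0.5093, -0.2949, 0.1383]
eef_rot: [-2.46, -1.953, -0.001]
wrist_force: [0.3, 1.0, 0.7]
opening: 0.0512
```

```bash
python3 - <<'E'
from h import *
c=cam("side");a=c["frame"][130:290,260:440];a=cv2.resize(a,None,fx=3,fy=3,interpolation=cv2.INTER_CUBIC);cv2.imwrite("pics/s1.png",a[...,::-1])
p,R=cur();print(p)
plan(p,R,[.507,-.296,.045],frame(az(77),[0,0,-1]),4)
plan(np.array([.507,-.296,.045]),frame(az(77),[0,0,-1]),[.507,-.296,.014],frame(az(77),[0,0,-1]),3)
E
```

```text
[ 0.50695377 -0.29852765  0.13585026]
step mm 22.7 deg 0.1
   [0.06, -0.01, 2.27] [-0.001, 0.0, -0.002]
   [0.07, -0.0, 2.27] [-0.001, 0.0, -0.002]
   [0.06, -0.02, 2.27] [-0.001, 0.0, -0.002]
   [0.07, -0.01, 2.27] [-0.001, 0.0, -0.002]
step mm 10.3 deg 0.0
   [0.0, 0.0, 1.03] [0.0, 0.0, 0.0]
   [0.0, 0.0, 1.04] [0.0, 0.0, 0.0]
   [0.0, 0.0, 1.03] [0.0, 0.0, 0.0]
```

View pics/s1.png

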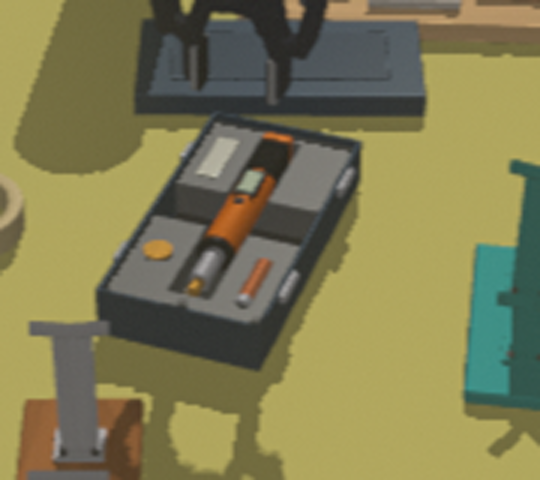

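The open fingers are above the case at crop (230,80), straddling the line of the body. Going down now.

Request:
{"api": "jog_arm", "payload": {"increments": [{"slide": [0.05, 0, 2.3], "angular": [0, 0, 0], "gripper": 0.2}, {"slide": [0.05, 0, 2.3], "angular": [0, 0, 0], "gripper": 0.2}, {"slide": [0.05, 0, 2.2], "angular": [0, 0, 0], "gripper": 0.2}, {"slide": [0.05, 0, 2.2], "angular": [0, 0, 0], "gripper": 0.2}, {"slide": [0, 0, 1.0], "angular": [0, 0, 0], "gripper": 0.2}]}}

```text
t: 6.45
position: [0.5093, -0.2916, 0.038]
eef_rot: [-2.457, -1.954, 0.001]
wrist_force: [0.8, -0.1, -0.4]
opening: 0.0515
```

Request:
{"api": "jog_arm", "payload": {"increments": [{"slide": [0, 0, 1.1], "angular": [0, 0, 0], "gripper": 0.2}, {"slide": [0, 0, 1.0], "angular": [0, 0, 0], "gripper": 0.2}, {"slide": [0, 0, 0], "angular": [0, 0, 0], "gripper": -1}, {"slide": [0, 0, 0], "angular": [0, 0, 0], "gripper": -1}, {"slide": [0, 0, 0], "angular": [0, 0, 0], "gripper": -1}], "grip_force": 40}}

```text
t: 7.08
position: [0.5101, -0.2923, 0.0184]
eef_rot: [-2.458, -1.956, 0.0]
wrist_force: [-3.1, 0.2, -0.6]
opening: 0.0269
```

Request:
{"api": "jog_arm", "payload": {"increments": [{"slide": [0, 0, 0], "angular": [0, 0, 0], "gripper": -1}, {"slide": [0, 0, 0], "angular": [0, 0, 0], "gripper": -1}]}}

```text
t: 7.32
position: [0.5102, -0.2923, 0.0183]
eef_rot: [-2.457, -1.956, 0.0]
wrist_force: [-5.0, 1.7, 1.6]
opening: 0.0268
```

```bash
cat >> h.py <<'E'
S=np.array([.582,0,.1]);ANG=97.
def restf(S=S,ANG=ANG):
    ex=az(ANG);z=np.array([0,0,1.]);return (ex-z)/2**.5,(ex+z)/2**.5   # axis to tip, normal out of V
E
python3 - <<'E'
from h import *
ax,n=restf();xg=-.003;dep=.014
p,R=cur();print(p)
p,R=plan(p,R,p+[0,0,.17],R,5)
C=S+ax*xg+n*.10-n*dep
p,R=plan(p,R,C+[0,-.02,.03],frame(az(97),[0,0,-1]),9)
p,R=plan(p,R,C,frame(ax,-n),5)
E
```

```text
[ 0.51015151 -0.29233008  0.01833248]
step mm 34.0 deg 0.0
   [0.0, -0.0, -3.4] [0.0, 0.0, 0.0]
   [0.0, -0.0, -3.4] [0.0, 0.0, 0.0]
   [0.0, -0.01, -3.4] [0.0, 0.0, 0.0]
   [0.0, 0.0, -3.4] [0.0, 0.0, 0.0]
   [0.0, 0.0, -3.4] [0.0, 0.0, 0.0]
step mm 37.4 deg 2.2
   [3.74, -0.12, -0.05] [-0.0, -0.0, -0.039]
   [3.74, 0.02, -0.05] [-0.0, -0.0, -0.039]
   [3.74, 0.17, -0.05] [-0.0, -0.0, -0.039]
   [3.73, 0.31, -0.05] [-0.0, -0.0, -0.039]
   [3.72, 0.46, -0.05] [-0.0, -0.0, -0.039]
   [3.69, 0.61, -0.05] [-0.0, -0.0, -0.039]
   [3.67, 0.74, -0.05] [-0.0, -0.0, -0.039]
   [3.64, 0.89, -0.05] [-0.0, -0.0, -0.039]
   [3.6, 1.04, -0.05] [-0.0, -0.0, -0.039]
step mm 7.2 deg 9.0
   [0.4, 0.05, 0.6] [0.0, -0.157, 0.001]
   [0.48, 0.05, 0.53] [0.0, -0.157, 0.001]
   [0.56, 0.05, 0.45] [0.0, -0.157, 0.001]
   [0.63, 0.04, 0.35] [0.0, -0.157, 0.001]
   [0.67, 0.05, 0.26] [0.0, -0.157, 0.001]
```

Request:
{"api": "jog_arm", "payload": {"increments": [{"slide": [0, 0, -2], "angular": [0, 0, 0], "gripper": -1}, {"slide": [0, 0, -3.5], "angular": [0, 0, 0], "gripper": -1}, {"slide": [0, 0, -4], "angular": [0, 0, 0], "gripper": -1}, {"slide": [0, 0, -4], "angular": [0, 0, 0], "gripper": -1}, {"slide": [0, 0, -3.5], "angular": [0, 0, 0], "gripper": -1}]}}

```text
t: 7.95
position: [0.5112, -0.2928, 0.1916]
eef_rot: [2.456, 1.955, 0.003]
wrist_force: [-0.1, 0.3, -2.4]
opening: 0.0265
```

Request:
{"api": "jog_arm", "payload": {"increments": [{"slide": [3.75, -0.1, -0.05], "angular": [0, 0, -0.039], "gripper": -1}, {"slide": [3.75, 0, -0.05], "angular": [0, 0, -0.039], "gripper": -1}, {"slide": [3.75, 0.15, -0.05], "angular": [0, 0, -0.039], "gripper": -1}, {"slide": [3.75, 0.3, -0.05], "angular": [0, 0, -0.039], "gripper": -1}, {"slide": [3.7, 0.45, -0.05], "angular": [0, 0, -0.039], "gripper": -1}]}}

```text
t: 8.57
position: [0.5469, -0.1073, 0.1926]
eef_rot: [2.253, 2.187, 0.003]
wrist_force: [0.1, 0.6, -0.9]
opening: 0.0265
```

Request:
{"api": "jog_arm", "payload": {"increments": [{"slide": [3.7, 0.6, -0.05], "angular": [0, 0, -0.039], "gripper": -1}, {"slide": [3.65, 0.75, -0.05], "angular": [0, 0, -0.039], "gripper": -1}, {"slide": [3.65, 0.9, -0.05], "angular": [0, 0, -0.039], "gripper": -1}, {"slide": [3.6, 1.05, -0.05], "angular": [0, 0, -0.039], "gripper": -1}, {"slide": [0, 0, 0], "angular": [0, 0, 0], "gripper": -1}]}}

```text
t: 9.2
position: [0.5758, 0.0431, 0.1934]
eef_rot: [2.071, 2.362, 0.003]
wrist_force: [-0.5, -0.6, -1.4]
opening: 0.0269
```

Request:
{"api": "jog_arm", "payload": {"increments": [{"slide": [0.4, 0.05, 0.6], "angular": [0, -0.157, 0], "gripper": -1}, {"slide": [0.5, 0.05, 0.5], "angular": [0, -0.157, 0], "gripper": -1}, {"slide": [0.55, 0.05, 0.45], "angular": [0, -0.157, 0], "gripper": -1}, {"slide": [0.6, 0.05, 0.35], "angular": [0, -0.157, 0], "gripper": -1}, {"slide": [0.7, 0.05, 0.25], "angular": [0, -0.157, 0], "gripper": -1}]}}

```text
t: 9.82
position: [0.5759, 0.0595, 0.1642]
eef_rot: [1.631, 1.847, -0.675]
wrist_force: [-0.3, 0.5, -2.0]
opening: 0.0268
```

```bash
python3 - <<'E'
from h import *
ct=cam("top")
L={}
def m(n,q): return [(np.round(d["location"],1).tolist(),round(d["confidence"],2)) for d in nets.mark_of(n,q)[:3]]
for q in ["meter_top","meter_tip","meter_centre"]: print("top",q,m("top",q))
cs=cam("side")
for q in ["meter_top","meter_tip","meter_centre"]: print("side",q,m("side",q))
a=cv2.resize(cs["frame"][150:350,180:440],None,fx=2,fy=2,interpolation=cv2.INTER_CUBIC)
b=cv2.resize(ct["frame"][140:260,250:400],None,fx=2,fy=2,interpolation=cv2.INTER_CUBIC)
o=np.zeros((640,520,3),np.uint8);o[:400]=a;o[400:,:300]=b;o=o[:600];cv2.imwrite("pics/pre.png",o[...,::-1])
s=robot.read_state();print(s["position"],s["eef_rot"],s["t"],s["q"])
p,R=cur();ax,n=restf();xg=-.003;dep=.014
print("rot err",(R.inv()*frame(ax,-n)).as_rotvec())
G=p-R.apply([0,0,1])*dep
for nm,x in [("tip",.094),("top",-.105),("cen",0)]:
    X=G+R.apply([1,0,0])*(x-xg);print(nm,X.round(3),proj(ct,X).round(1),proj(cs,X).round(1))
E
```

```text
top meter_top [([322.1, 183.7], 0.76), ([252.6, 139.6], 0.22)]
top meter_tip []
top meter_centre [([285.9, 192.9], 0.83), ([425.7, 149.2], 0.26)]
side meter_top [([362.7, 307.2], 0.47)]
side meter_tip [([281.1, 311.0], 0.59)]
side meter_centre [([254.8, 414.0], 0.41)]
[0.57553664 0.05732606 0.164324  ] [ 1.63777399  1.84953526 -0.67372784] 10.225 [-1.03864489  0.52451608  0.60674442  1.67811318  0.45477296  1.33393468
 -0.51414503]
rot err [ 0.00148647 -0.00248256 -0.00149135]
tip [0.566 0.135 0.106] [259.8 202.5] [276.2 312.2]
top [ 0.583 -0.005  0.246] [318.7 184.6] [276.8 197.5]
cen [0.574 0.069 0.172] [286.1 194.5] [276.5 257.6]
```

View pics/pre.png

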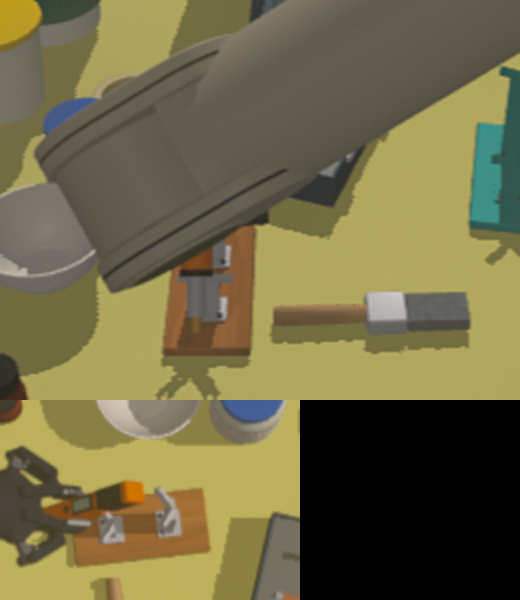

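```bash
python3 - <<'E'
from h import *
ct=cam("top");cs=cam("side")
ax,n=restf()
for nm,X,a,b in [("seat",S,(319,196),(282,263)),("low",S+ax*.094,(290,205),(281,313)),("high",S-ax*.105,(350,186),None)]:
    print(nm,X.round(3),proj(ct,X).round(1),a,proj(cs,X).round(1),b, tri([ct,cs],[a,b]) if b else onz(ct,a,X[2]))
E
```

```text
seat [0.582 0.    0.1  ] [316.1 197. ] (319, 196) [281.8 261.5] (282, 263) (array([ 0.58494934, -0.00730014,  0.08943827]), np.float64(0.002007598106727633))
low [0.574 0.066 0.034] [289.9 204.5] (290, 205) [281.6 311.3] (281, 313) (array([0.57440627, 0.06584986, 0.02845953]), np.float64(0.0013446713689080827))
high [ 0.591 -0.074  0.174] [348.4 187.7] (350, 186) [281.9 206.5] None [ 0.59507051 -0.07740697  0.17424621]
```

```bash
python3 - <<'E'
from h import *
S=np.array([.583,-.002,.1]);ax,n=restf();xg=-.003;dep=.014
p,R=cur();F=frame(ax,-n)
g=S+ax*(xg-.008)-n*dep
p,R=plan(p,R,g+n*.012,F,4)
print(g, (F.inv().apply(g-p)*1000))
E
```

```text
step mm 22.6 deg 0.0
   [-0.21, 0.0, 2.25] [0.0, -0.001, -0.0]
   [-0.22, 0.01, 2.24] [0.0, -0.001, -0.0]
   [-0.21, 0.0, 2.25] [0.0, -0.001, -0.0]
   [-0.2, 0.01, 2.24] [0.0, -0.001, -0.0]
[ 0.58515437 -0.0195459   0.09787868] [-0.04805021 -0.01412895 12.04089121]
```

Request:
{"api": "jog_arm", "payload": {"increments": [{"slide": [-0.2, 0, 2.25], "angular": [0, 0, 0], "gripper": -1}, {"slide": [-0.2, 0, 2.25], "angular": [0, 0, 0], "gripper": -1}, {"slide": [-0.2, 0, 2.25], "angular": [0, 0, 0], "gripper": -1}, {"slide": [-0.2, 0, 2.25], "angular": [0, 0, 0], "gripper": -1}, {"slide": [0, 0, 0], "angular": [0, 0, 0], "gripper": -1}]}}

```text
t: 10.95
position: [0.583, -0.012, 0.1051]
eef_rot: [1.636, 1.849, -0.679]
wrist_force: [-0.5, 0.7, -1.3]
opening: 0.0267
```

Request:
{"api": "jog_arm", "payload": {"increments": [{"slide": [0, 0, 0.4], "angular": [0, 0, 0], "gripper": -1}, {"slide": [0, 0, 0.2], "angular": [0, 0, 0], "gripper": -1}, {"slide": [0, 0, 0], "angular": [0, 0, 0], "gripper": -1}]}}

```text
t: 11.32
position: [0.5843, -0.0137, 0.101]
eef_rot: [1.633, 1.852, -0.675]
wrist_force: [-0.6, 0.3, -0.9]
opening: 0.0268
```

```bash
python3 - <<'E'
from h import *
ct=cam("top");cs=cam("side")
a=cv2.resize(cs["frame"][240:340,240:330],None,fx=4,fy=4,interpolation=cv2.INTER_CUBIC)
b=cv2.resize(ct["frame"][165:240,270:370],None,fx=4,fy=4,interpolation=cv2.INTER_CUBIC)
o=np.zeros((400,770,3),np.uint8);o[:,:360]=a;o[:300,365:765]=b;cv2.imwrite("pics/seat1.png",o[...,::-1])
E
```

```text
(no output)
```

View pics/seat1.png

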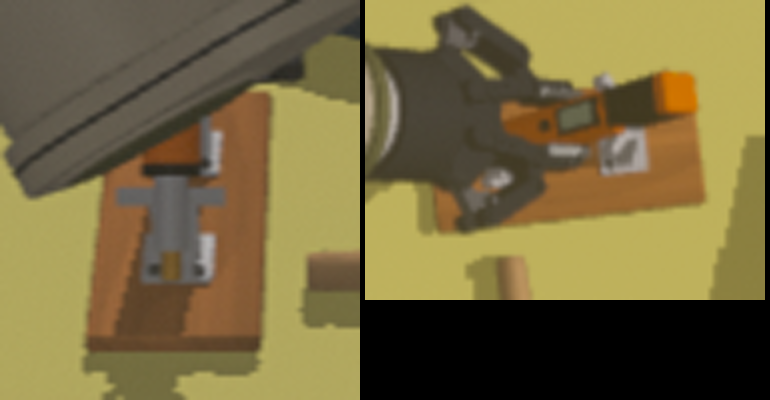

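The nose is centred in the lower V (side crop (172,200), V arms at 116 and 225). The shoulder sits just upslope of it, so I'll lower into contact.

Request:
{"api": "jog_arm", "payload": {"increments": [{"slide": [0, 0, 0.3], "angular": [0, 0, 0], "gripper": -1}, {"slide": [0, 0, 0], "angular": [0, 0, 0], "gripper": -1}]}}

```text
t: 11.68
position: [0.5846, -0.0157, 0.0989]
eef_rot: [1.633, 1.852, -0.675]
wrist_force: [-2.0, 3.3, 3.8]
opening: 0.0265
```

Request:
{"api": "jog_arm", "payload": {"increments": [{"slide": [0, 0, 0.2], "angular": [0, 0, 0], "gripper": -1}, {"slide": [0, 0, 0], "angular": [0, 0, 0], "gripper": -1}]}}

```text
t: 11.92
position: [0.5848, -0.0158, 0.0987]
eef_rot: [1.633, 1.852, -0.675]
wrist_force: [-11.2, 12.3, 20.9]
opening: 0.027
```

Request:
{"api": "jog_arm", "payload": {"increments": [{"slide": [0, 0, 0.1], "angular": [0, 0, 0], "gripper": -1}, {"slide": [0, 0, 0], "angular": [0, 0, 0], "gripper": -1}]}}

```text
t: 12.18
position: [0.5848, -0.0159, 0.0986]
eef_rot: [1.633, 1.852, -0.675]
wrist_force: [-16.4, 17.3, 28.7]
opening: 0.0269
```

Firm contact at 0.6 mm past the estimate. I'll relax the pressing and slide down-slope to the shoulder stop.

Request:
{"api": "jog_arm", "payload": {"increments": [{"slide": [0, 0.1, -0.3], "angular": [0, 0, 0], "gripper": -1}, {"slide": [0.3, 0, 0], "angular": [0, 0, 0], "gripper": -1}, {"slide": [0, 0, 0], "angular": [0, 0, 0], "gripper": -1}]}}

```text
t: 12.55
position: [0.5846, -0.0151, 0.0982]
eef_rot: [1.634, 1.848, -0.68]
wrist_force: [-10.3, 3.3, 17.1]
opening: 0.027
```

Request:
{"api": "jog_arm", "payload": {"increments": [{"slide": [0.3, 0, 0], "angular": [0, 0, 0], "gripper": -1}, {"slide": [0, 0, 0], "angular": [0, 0, 0], "gripper": -1}]}}

```text
t: 12.8
position: [0.5845, -0.014, 0.0969]
eef_rot: [1.634, 1.846, -0.681]
wrist_force: [-10.6, 0.3, 22.4]
opening: 0.0266
```

Request:
{"api": "jog_arm", "payload": {"increments": [{"slide": [0.2, 0, 0], "angular": [0, 0, 0], "gripper": -1}, {"slide": [0, 0, 0], "angular": [0, 0, 0], "gripper": -1}]}}

```text
t: 13.05
position: [0.5843, -0.0129, 0.0958]
eef_rot: [1.634, 1.846, -0.682]
wrist_force: [-11.1, 1.2, 23.9]
opening: 0.0266
```

Request:
{"api": "jog_arm", "payload": {"increments": [{"slide": [0, 0.1, -0.15], "angular": [0, 0, 0], "gripper": -1}, {"slide": [0.2, 0, 0], "angular": [0, 0, 0], "gripper": -1}, {"slide": [0, 0, 0], "angular": [0, 0, 0], "gripper": -1}]}}

```text
t: 13.42
position: [0.5845, -0.0118, 0.0953]
eef_rot: [1.635, 1.844, -0.685]
wrist_force: [-9.8, -3.5, 21.1]
opening: 0.0267
```

Request:
{"api": "jog_arm", "payload": {"increments": [{"slide": [0.2, 0, 0], "angular": [0, 0, 0], "gripper": -1}, {"slide": [0, 0, 0], "angular": [0, 0, 0], "gripper": -1}]}}

```text
t: 13.68
position: [0.5845, -0.0117, 0.0952]
eef_rot: [1.635, 1.841, -0.687]
wrist_force: [-13.2, -6.6, 30.1]
opening: 0.0266
```

```bash
python3 - <<'E'
from h import *
ct=cam("top");cs=cam("side")
a=cv2.resize(cs["frame"][240:340,240:330],None,fx=4,fy=4,interpolation=cv2.INTER_CUBIC)
b=cv2.resize(ct["frame"][165:240,270:370],None,fx=4,fy=4,interpolation=cv2.INTER_CUBIC)
o=np.zeros((400,770,3),np.uint8);o[:,:360]=a;o[:300,365:765]=b;cv2.imwrite("pics/seat2.png",o[...,::-1])
E
```

```text
(no output)
```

View pics/seat2.png

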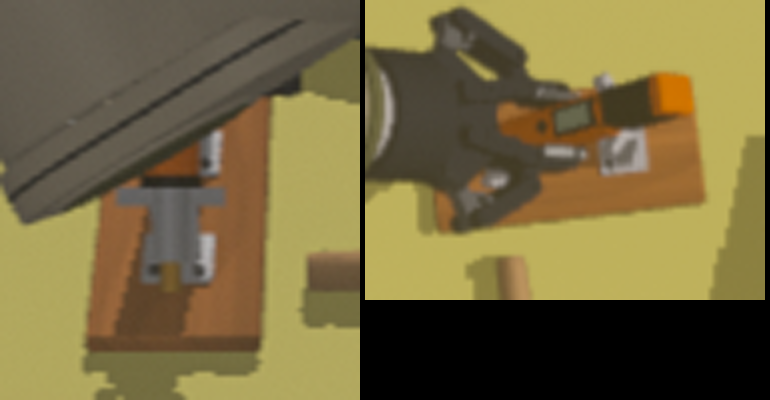

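The shoulder is now against the lower V (crop (170,185)) and the force rises without motion, so it is seated. I'll relax, open and retract along the normal.

Request:
{"api": "jog_arm", "payload": {"increments": [{"slide": [-0.3, 0, 0], "angular": [0, 0, 0], "gripper": -1}, {"slide": [0, 0, 0], "angular": [0, 0, 0], "gripper": -0.2}, {"slide": [0, 0, 0], "angular": [0, 0, 0], "gripper": 0.1}, {"slide": [0, 0, 0], "angular": [0, 0, 0], "gripper": 0.4}, {"slide": [0, 0, 0], "angular": [0, 0, 0], "gripper": 0.4}]}}

```text
t: 14.4
position: [0.5855, -0.0085, 0.0933]
eef_rot: [1.633, 1.852, -0.676]
wrist_force: [-0.7, 0.1, -0.2]
opening: 0.0594
```

Request:
{"api": "jog_arm", "payload": {"increments": [{"slide": [0, 0, -1], "angular": [0, 0, 0], "gripper": 0.4}, {"slide": [0, 0, -2.5], "angular": [0, 0, 0], "gripper": 0.4}, {"slide": [0, 0, -3], "angular": [0, 0, 0], "gripper": 0.4}, {"slide": [0, 0, -3], "angular": [0, 0, 0], "gripper": 0.4}, {"slide": [0, 0, -3], "angular": [0, 0, 0], "gripper": 0.4}]}}

```text
t: 15.02
position: [0.5743, 0.0803, 0.1831]
eef_rot: [1.633, 1.852, -0.675]
wrist_force: [-0.2, 0.6, -0.5]
opening: 0.06
```

```bash
python3 - <<'E'
from h import *
S=np.array([.583,-.001,.1]);ax,n=restf()
p,R=cur();print(p)
p,R=plan(p,R,S+[0,-.03,.24],frame(az(97),[0,0,-1]),5)
p,R=plan(p,R,S-ax*.17+n*.002,frame(n,ax),6)
E
```

```text
[0.57432088 0.08029936 0.18305427]
step mm 38.5 deg 9.0
   [-3.8, -0.11, -0.65] [0.0, 0.157, 0.001]
   [-3.64, -0.1, -1.23] [0.0, 0.157, 0.001]
   [-3.42, -0.1, -1.79] [0.0, 0.157, 0.001]
   [-3.09, -0.09, -2.29] [0.0, 0.157, 0.001]
   [-2.69, -0.09, -2.76] [0.0, 0.157, 0.001]
step mm 24.7 deg 7.5
   [-1.48, 0.06, 1.97] [0.0, 0.131, -0.0]
   [-1.73, 0.06, 1.76] [0.0, 0.131, -0.0]
   [-1.95, 0.05, 1.52] [0.0, 0.131, -0.0]
   [-2.13, 0.06, 1.26] [0.0, 0.131, -0.0]
   [-2.27, 0.06, 0.96] [0.0, 0.131, -0.0]
   [-2.38, 0.06, 0.67] [0.0, 0.131, -0.0]
```

Request:
{"api": "jog_arm", "payload": {"increments": [{"slide": [-3.8, -0.1, -0.65], "angular": [0, 0.157, 0], "gripper": 0.4}, {"slide": [-3.65, -0.1, -1.25], "angular": [0, 0.157, 0], "gripper": 0.4}, {"slide": [-3.4, -0.1, -1.8], "angular": [0, 0.157, 0], "gripper": 0.4}, {"slide": [-3.1, -0.1, -2.3], "angular": [0, 0.157, 0], "gripper": 0.4}, {"slide": [-2.7, -0.1, -2.75], "angular": [0, 0.157, 0], "gripper": 0.4}]}}

```text
t: 15.65
position: [0.5834, -0.0322, 0.342]
eef_rot: [-2.074, -2.356, -0.011]
wrist_force: [-0.1, -0.1, -1.5]
opening: 0.0598
```

Request:
{"api": "jog_arm", "payload": {"increments": [{"slide": [-1.5, 0.05, 1.95], "angular": [0, 0.131, 0], "gripper": 0.4}, {"slide": [-1.75, 0.05, 1.75], "angular": [0, 0.131, 0], "gripper": 0.4}, {"slide": [-1.95, 0.05, 1.5], "angular": [0, 0.131, 0], "gripper": 0.4}, {"slide": [-2.15, 0.05, 1.25], "angular": [0, 0.131, 0], "gripper": 0.4}, {"slide": [-2.25, 0.05, 0.95], "angular": [0, 0.131, 0], "gripper": 0.4}]}}

```text
t: 16.27
position: [0.5955, -0.1061, 0.2417]
eef_rot: [-1.709, -1.941, -0.587]
wrist_force: [1.6, 1.5, 0.1]
opening: 0.0595
```

Request:
{"api": "jog_arm", "payload": {"increments": [{"slide": [-2.4, 0.05, 0.65], "angular": [0, 0.131, 0], "gripper": 0.4}, {"slide": [0, 0, 0], "angular": [0, 0, 0], "gripper": 0.4}]}}

```text
t: 16.52
position: [0.596, -0.1235, 0.2172]
eef_rot: [-1.636, -1.841, -0.673]
wrist_force: [-0.6, -0.7, 0.6]
opening: 0.0597
```

```bash
python3 - <<'E'
from h import *
S=np.array([.583,-.001,.1]);ax,n=restf()
p,R=cur();print(p,"rot err",(R.inv()*frame(n,ax)).as_rotvec(),robot.read_state()["q"])
c=cam("wrist");ww={}
for q in ["meter_top","meter_tip","meter_centre"]: print(q,[(np.round(d["location"]),round(d["confidence"],2)) for d in nets.mark_of("wrist",q)[:2]])
cs=cam("side")
for q in ["meter_top","meter_tip","meter_centre"]: print("side",q,[(np.round(d["location"]),round(d["confidence"],2)) for d in nets.mark_of("side",q)[:2]])
for nm,x in [("top",-.105),("cen",0),("tip",.094)]: print(nm,proj(c,S+ax*x).round(),proj(cs,S+ax*x).round())
a=cv2.resize(cs["frame"][180:340,210:350],None,fx=3,fy=3,interpolation=cv2.INTER_CUBIC)
w=cv2.resize(c["frame"],(376,282))
o=np.zeros((480,800,3),np.uint8);o[:,:420]=a;o[:282,422:798]=w;cv2.imwrite("pics/pg2.png",o[...,::-1])
E
```

```text
[ 0.59602119 -0.12354606  0.21724835] rot err [-0.00410168 -0.0036922  -0.00654475] [ 0.09549808  0.68802552  0.58602479  1.31227898 -0.90517734  1.84649928
  0.82333121]
meter_top [(array([316., 241.]), 0.94)]
meter_tip []
meter_centre [(array([320., 204.]), 0.6)]
side meter_top [(array([282., 209.]), 0.92)]
side meter_tip [(array([284., 311.]), 0.42)]
side meter_centre [(array([281., 259.]), 0.79)]
top [316. 250.] [282. 206.]
cen [316. 208.] [281. 261.]
tip [316. 188.] [281. 311.]
```

View pics/pg2.png

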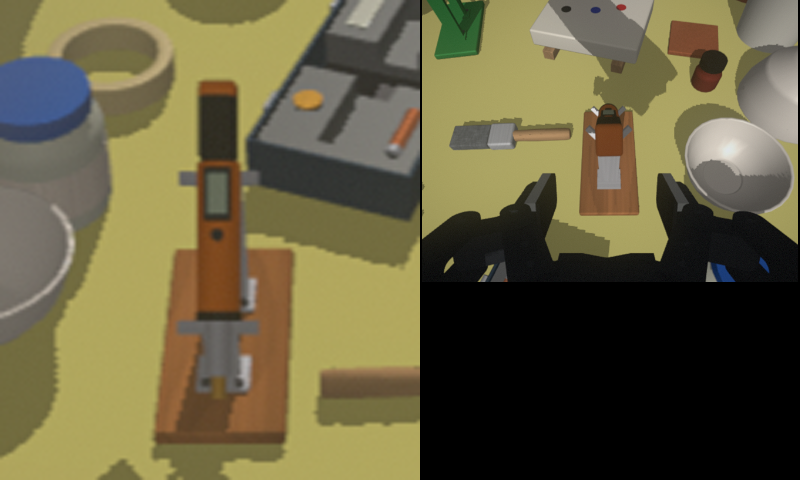

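The meter lies properly in both Vs (side crop: top (218,88), shoulder at the lower V (218,318)), with its display facing out of the notches.

```bash
python3 - <<'E'
from h import *
S=np.array([.583,-.001,.1]);ax,n=restf()
c=cam("wrist");cs=cam("side");p,R=cur()
l=np.cross(n,ax)
for nm,x,a,b in [("top",-.105,(316,241),(282,209)),("cen",0,(320,204),(281,259))]:
    X,e=tri([c,cs],[a,b]);d=X-(S+ax*x);print(nm,X.round(4),round(e,4),"dev ax,n,lat mm",np.round([d@ax*1e3,d@n*1e3,d@l*1e3],1))
# top orange outline in wrist: centre of mask
f=c["frame"];h=cv2.cvtColor(f,cv2.COLOR_RGB2HSV);print("K",c["K"][0,0])
m=nets.masks_of("wrist","meter")
for d in m[:2]: print(d["confidence"],d["bbox"])
F=frame(n,ax)
g=S-ax*.065+n*.001;print("delta tool cm",R.inv().apply(g-p)*100,(R.inv()*F).as_rotvec())
E
```

```text
top [ 0.5912 -0.0641  0.1755] 0.003 dev ax,n,lat mm [ 6.6  8.4 -0.5]
cen [0.5854 0.0033 0.1088] 0.0043 dev ax,n,lat mm [-3.5  9.  -2.9]
K 430.6949313613817
0.98 [290.2, 184.8, 45.5, 93.4]
delta tool cm [-5.42529696e-02  6.74126223e-03  1.06403094e+01] [-0.0019844  -0.00021246  0.0037134 ]
```

Request:
{"api": "jog_arm", "payload": {"increments": [{"slide": [0.2, 0, 2.4], "angular": [0, 0, 0], "gripper": 0.4}, {"slide": [0, 0, 2.4], "angular": [0, 0, 0], "gripper": 0.4}, {"slide": [0, 0, 2.4], "angular": [0, 0, 0], "gripper": 0.4}, {"slide": [0, 0, 2.0], "angular": [0, 0, 0], "gripper": 0.4}, {"slide": [0, 0, 1.5], "angular": [0, 0, 0], "gripper": 0.4}]}}

```text
t: 17.7
position: [0.5879, -0.0436, 0.1467]
eef_rot: [-1.632, -1.851, -0.677]
wrist_force: [-0.3, -0.1, -0.0]
opening: 0.0598
```

Request:
{"api": "jog_arm", "payload": {"increments": [{"slide": [0, 0, 0], "angular": [0, 0, 0], "gripper": 0}, {"slide": [0, 0, 0], "angular": [0, 0, 0], "gripper": -0.2}, {"slide": [0, 0, 0], "angular": [0, 0, 0], "gripper": -0.35}, {"slide": [0, 0, 0], "angular": [0, 0, 0], "gripper": -1}, {"slide": [0, 0, 0], "angular": [0, 0, 0], "gripper": -1}], "grip_force": 40}}

```text
t: 18.32
position: [0.5883, -0.0452, 0.1478]
eef_rot: [-1.634, -1.851, -0.678]
wrist_force: [0.3, -4.0, 3.7]
opening: 0.0237
```

Request:
{"api": "jog_arm", "payload": {"increments": [{"slide": [0, 0, 0], "angular": [0, 0, 0], "gripper": -1}, {"slide": [0, 0, 0], "angular": [0, 0, 0], "gripper": -1}], "grip_force": 70}}

```text
t: 18.58
position: [0.5883, -0.0452, 0.1478]
eef_rot: [-1.634, -1.851, -0.678]
wrist_force: [0.5, -4.9, 5.1]
opening: 0.0236
```

```bash
python3 - <<'E'
from h import *
s=robot.read_state();p,R=cur();print(s["t"],p,s["eef_rot"],s["wrist_force"],s["opening"])
ax,n=restf()
p1,R1=plan(p,R,p+n*.06,R,3)          # out of Vs
Rd=frame(az(97),[0,0,-1])
E
```

```text
18.575 [ 0.58825326 -0.0452074   0.1477977 ] [-1.63396599 -1.85118754 -0.67767043] [ 0.54129104 -4.93935604  5.10251334] 0.02356984853586515
step mm 20.0 deg 0.0
   [2.0, 0.0, -0.0] [0.0, 0.0, 0.0]
   [2.0, 0.01, -0.0] [0.0, 0.0, 0.0]
   [2.0, 0.0, -0.0] [0.0, 0.0, 0.0]
```

```bash
python3 - <<'E'
from h import *
p=np.array([.5883,-.0452,.1478]);R=Ro.from_rotvec([-1.634,-1.851,-.678]);ax,n=restf()
p=p+n*.06
p,R=plan(p,R,p+[-.01,.10,.10],R,4)
p,R=plan(p,R,[.521,.288,.275],frame(az(97),[0,0,-1]),6)
print(p,R.as_rotvec())
E
```

```text
step mm 35.4 deg 0.0
   [3.54, 0.06, 0.01] [0.0, 0.0, 0.0]
   [3.55, 0.07, 0.01] [0.0, 0.0, 0.0]
   [3.54, 0.06, 0.01] [0.0, 0.0, 0.0]
   [3.55, 0.06, 0.0] [0.0, 0.0, 0.0]
step mm 33.1 deg 7.5
   [2.13, -0.47, 2.49] [0.0, -0.131, 0.0]
   [2.44, -0.47, 2.19] [0.0, -0.131, 0.0]
   [2.7, -0.46, 1.85] [0.0, -0.131, 0.0]
   [2.92, -0.47, 1.49] [0.0, -0.131, 0.0]
   [3.1, -0.47, 1.09] [0.0, -0.131, 0.0]
   [3.2, -0.47, 0.68] [0.0, -0.131, 0.0]
[0.52098203 0.28798482 0.27495676] [2.07884961e+00 2.35386380e+00 6.50121471e-04]
```

Request:
{"api": "jog_arm", "payload": {"increments": [{"slide": [1.0, 0, 0], "angular": [0, 0, 0], "gripper": -1}, {"slide": [2.5, 0, 0], "angular": [0, 0, 0], "gripper": -1}, {"slide": [2.5, 0, 0], "angular": [0, 0, 0], "gripper": -1}]}}

```text
t: 18.95
position: [0.5823, -0.0016, 0.1895]
eef_rot: [-1.633, -1.85, -0.676]
wrist_force: [-0.3, 0.4, -0.6]
opening: 0.023
```

Request:
{"api": "jog_arm", "payload": {"increments": [{"slide": [3.55, 0.05, 0], "angular": [0, 0, 0], "gripper": -1}, {"slide": [3.55, 0.05, 0], "angular": [0, 0, 0], "gripper": -1}, {"slide": [3.55, 0.05, 0], "angular": [0, 0, 0], "gripper": -1}, {"slide": [3.55, 0.05, 0], "angular": [0, 0, 0], "gripper": -1}, {"slide": [2.15, -0.45, 2.5], "angular": [0, -0.131, 0], "gripper": -1}]}}

```text
t: 19.58
position: [0.5641, 0.1282, 0.2874]
eef_rot: [-1.72, -1.941, -0.581]
wrist_force: [0.6, 0.8, -1.5]
opening: 0.0232
```

Request:
{"api": "jog_arm", "payload": {"increments": [{"slide": [2.45, -0.45, 2.2], "angular": [0, -0.131, 0], "gripper": -1}, {"slide": [2.7, -0.45, 1.85], "angular": [0, -0.131, 0], "gripper": -1}, {"slide": [2.9, -0.45, 1.5], "angular": [0, -0.131, 0], "gripper": -1}, {"slide": [3.1, -0.45, 1.1], "angular": [0, -0.131, 0], "gripper": -1}, {"slide": [3.2, -0.45, 0.7], "angular": [0, -0.131, 0], "gripper": -1}]}}

```text
t: 20.2
position: [0.5202, 0.29, 0.2749]
eef_rot: [2.076, 2.354, -0.002]
wrist_force: [0.9, 0.4, -2.0]
opening: 0.0232
```

Request:
{"api": "jog_arm", "payload": {"increments": [{"slide": [0, 0, 0], "angular": [0, 0, 0], "gripper": -1}]}}

```text
t: 20.32
position: [0.5173, 0.2957, 0.273]
eef_rot: [-2.064, -2.367, 0.004]
wrist_force: [1.3, -0.9, -2.1]
opening: 0.0234
```

```bash
python3 - <<'E'
from h import *
s=robot.read_state();p,R=cur();print(s["t"],p,s["eef_rot"],"z",R.apply([0,0,1]),R.apply([1,0,0]),s["wrist_force"],s["q"])
ct=cam("top")
def mk(n,q): return [(np.round(d["location"],1).tolist(),round(d["confidence"],2)) for d in nets.mark_of(n,q)[:2]]
for q in ["meter_tip","meter_top"]: print("top",q,mk("top",q))
cs=cam("side")
for q in ["meter_tip","meter_top","meter_centre"]: print("side",q,mk("side",q))
c=cam("wrist")
for q in ["meter_tip","meter_centre"]: print("wrist",q,mk("wrist",q))
tip=p+R.apply([0,0,.16]);print("tip pred",tip,proj(ct,tip),proj(cs,tip),proj(c,tip))
o=np.zeros((480,800,3),np.uint8)
o[:480,:360]=cv2.resize(cs["frame"][320:480,200:320+0],(360,480),interpolation=cv2.INTER_CUBIC)
o[:328,362:798]=cv2.resize(c["frame"],(436,328));cv2.imwrite("pics/up.png",o[...,::-1])
E
```

```text
20.325 [0.51734086 0.29568722 0.27297681] [-2.06415499 -2.36669246  0.0043032 ] z [-0.00271513 -0.00126841 -0.99999551] [-1.35927140e-01  9.90718439e-01 -8.87577707e-04] [ 1.27440576 -0.90646588 -2.06509137] [-0.93521538  0.25658073  0.41641664  1.49691908 -0.1044114   1.41303139
 -0.37785437]
top meter_tip [([287.0, 207.3], 0.5)]
top meter_top [([175.8, 206.9], 0.72), ([324.7, 137.0], 0.17)]
side meter_tip [([287.3, 383.2], 0.5)]
side meter_top [([281.0, 290.2], 0.63), ([338.9, 213.2], 0.3)]
side meter_centre [([280.9, 344.2], 0.9)]
wrist meter_tip []
wrist meter_centre [([315.9, 253.4], 0.95)]
tip pred [0.51690644 0.29548428 0.11297753] [191.75772496 221.67796457] [287.66954641 389.46544463] [306.83753429 203.89646492]
```

View pics/up.png

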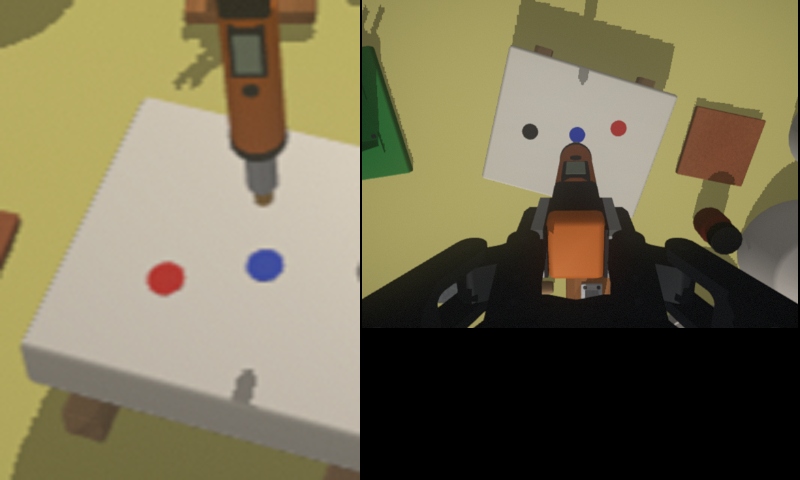

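The upright tip is at side px (288,388), matching the prediction (287.7,389.5), and blue is at side (288,408). I'll settle over blue and descend.

Request:
{"api": "jog_arm", "payload": {"increments": [{"slide": [0, 0, 0], "angular": [0, 0, 0], "gripper": -1}, {"slide": [0, 0, 0], "angular": [0, 0, 0], "gripper": -1}]}}

```text
t: 21.08
position: [0.5209, 0.2889, 0.2746]
eef_rot: [-2.078, -2.356, -0.0]
wrist_force: [-0.2, -0.5, -1.2]
opening: 0.0232
```

```bash
python3 - <<'E'
from h import *
p,R=cur();s=robot.read_state();print(p,R.apply([0,0,1]),s["wrist_force"],robot.read_state()["wrist_force"])
F=frame(az(97),[0,0,-1])
plan(p,R,[.5213,.2883,.223],F,4)
E
```

```text
[0.52090688 0.28885453 0.27461906] [-4.22488498e-05  1.30924350e-04 -9.99999991e-01] [-0.22343334 -0.49352164 -1.20771059] [-0.22343334 -0.49352164 -1.20771059]
step mm 12.9 deg 0.0
   [-0.02, 0.01, 1.29] [-0.0, -0.0, 0.001]
   [-0.01, 0.01, 1.29] [-0.0, -0.0, 0.001]
   [-0.02, 0.0, 1.29] [-0.0, -0.0, 0.001]
   [-0.01, 0.01, 1.29] [-0.0, -0.0, 0.001]
```

Request:
{"api": "jog_arm", "payload": {"increments": [{"slide": [-0.05, 0.05, 1.3], "angular": [0, 0, 0], "gripper": -1}, {"slide": [0, 0, 1.3], "angular": [0, 0, 0], "gripper": -1}, {"slide": [0, 0, 1.3], "angular": [0, 0, 0], "gripper": -1}, {"slide": [0, 0, 0.9], "angular": [0, 0, 0], "gripper": -1}, {"slide": [0, 0, 0], "angular": [0, 0, 0], "gripper": -1}]}}

```text
t: 21.7
position: [0.5211, 0.2883, 0.2257]
eef_rot: [-2.078, -2.356, 0.002]
wrist_force: [0.5, -0.0, -0.6]
opening: 0.0236
```

Request:
{"api": "jog_arm", "payload": {"increments": [{"slide": [0, 0, 0], "angular": [0, 0, 0], "gripper": -1}, {"slide": [0, 0, 0], "angular": [0, 0, 0], "gripper": -1}]}}

```text
t: 21.95
position: [0.5217, 0.2886, 0.2272]
eef_rot: [2.078, 2.356, 0.001]
wrist_force: [0.6, -0.4, -1.3]
opening: 0.023
```

```bash
python3 - <<'E'
from h import *
p,R=cur();print(p,robot.read_state()["wrist_force"])
cs=cam("side");tip=p+R.apply([0,0,.16]);print("pred",tip,proj(cs,tip),"spot",proj(cs,[.5213,.2883,.055]))
print(nets.mark_of("side","meter_tip")[:2])
cv2.imwrite("pics/b1.png",cv2.resize(cs["frame"][360:440,240:340],(800,640-40),interpolation=cv2.INTER_CUBIC)[...,::-1])
E
```

```text
[0.52170546 0.28861067 0.22715262] [ 0.56350532 -0.35933618 -1.31400714]
pred [0.521819   0.28871048 0.06715269] [286.85708723 403.26614886] spot [287.63266178 407.62069283]
[]
```

View pics/b1.png

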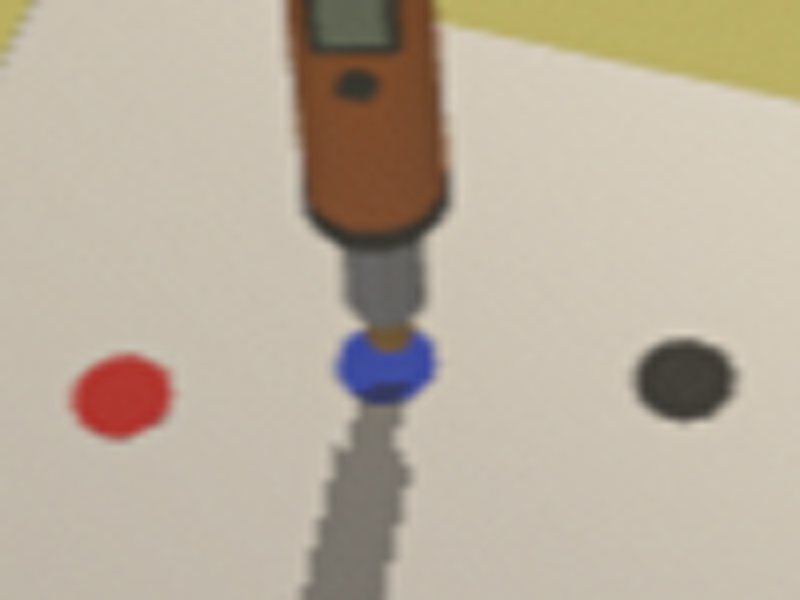

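The tip end is at crop (390,345), above the blue spot at (386,365). The predicted landing is within about 2 mm of centre. I'll descend in small steps, watching the force.

Request:
{"api": "jog_arm", "payload": {"increments": [{"slide": [0, 0, 0.4], "angular": [0, 0, 0], "gripper": -1}, {"slide": [0, 0, 0.3], "angular": [0, 0, 0], "gripper": -1}, {"slide": [0, 0, 0], "angular": [0, 0, 0], "gripper": -1}]}}

```text
t: 22.42
position: [0.5213, 0.2884, 0.2192]
eef_rot: [-2.078, -2.356, 0.001]
wrist_force: [0.5, -0.7, -0.8]
opening: 0.0233
```

Request:
{"api": "jog_arm", "payload": {"increments": [{"slide": [0, 0, 0.2], "angular": [0, 0, 0], "gripper": -1}, {"slide": [0, 0, 0], "angular": [0, 0, 0], "gripper": -1}]}}

```text
t: 22.68
position: [0.5216, 0.2885, 0.2178]
eef_rot: [2.078, 2.356, 0.001]
wrist_force: [-0.3, 0.6, 0.5]
opening: 0.0236
```

Request:
{"api": "jog_arm", "payload": {"increments": [{"slide": [0, 0, 0.2], "angular": [0, 0, 0], "gripper": -1}, {"slide": [0, 0, 0], "angular": [0, 0, 0], "gripper": -1}]}}

```text
t: 22.92
position: [0.5216, 0.2886, 0.2157]
eef_rot: [2.078, 2.356, 0.001]
wrist_force: [-0.6, 0.8, 1.4]
opening: 0.0233
```

Request:
{"api": "jog_arm", "payload": {"increments": [{"slide": [0, 0, 0.2], "angular": [0, 0, 0], "gripper": -1}, {"slide": [0, 0, 0.15], "angular": [0, 0, 0], "gripper": -1}, {"slide": [0, 0, 0], "angular": [0, 0, 0], "gripper": -1}]}}

```text
t: 23.3
position: [0.5216, 0.2886, 0.2122]
eef_rot: [2.078, 2.356, 0.001]
wrist_force: [-0.3, -0.3, 3.4]
opening: 0.0234
```

Request:
{"api": "jog_arm", "payload": {"increments": [{"slide": [0, 0, 0], "angular": [0, 0, 0], "gripper": -1}]}}

```text
t: 23.42
position: [0.5216, 0.2885, 0.2123]
eef_rot: [2.078, 2.356, 0.001]
wrist_force: [0.6, 0.0, 3.6]
opening: 0.0234
```

Request:
{"api": "jog_arm", "payload": {"increments": [{"slide": [0, 0, 0], "angular": [0, 0, 0], "gripper": -1}]}}

```text
t: 23.55
position: [0.5216, 0.2885, 0.2123]
eef_rot: [2.078, 2.356, 0.001]
wrist_force: [-0.2, -0.6, 3.9]
opening: 0.0234
```

Request:
{"api": "jog_arm", "payload": {"increments": [{"slide": [0, 0, 0], "angular": [0, 0, 0], "gripper": -1}]}}

```text
t: 23.68
position: [0.5215, 0.2885, 0.2122]
eef_rot: [2.078, 2.356, 0.001]
wrist_force: [-0.5, -0.0, 3.1]
opening: 0.0231
```

```bash
python3 - <<'E'
from h import *
cs=cam("side");p,R=cur();print(p,robot.read_state()["wrist_force"])
for z in (.055,): print("spot px",proj(cs,[.5213,.2883,z]),"tcp tip px",proj(cs,[p[0],p[1],z]))
f=cs["frame"][385:425,270:306].astype(int);r,g,b=f[...,0],f[...,1],f[...,2]
m=(b>r+40)&(b>80);ys,xs=np.nonzero(m);print("blue left",m.sum(),xs.min()+270,xs.max()+270,ys.min()+385,ys.max()+385)
m=(r>g+15)&(g>b+15)&(r>60);ys,xs=np.nonzero(m);print("brass",m.sum());
for y in range(m.shape[0]):
    x=np.nonzero(m[y])[0]
    if len(x): print(y+385,x.min()+270,x.max()+270,end="; ")
E
```

```text
[0.52153911 0.28852747 0.21220677] [0.42315293 0.03514066 3.56561003]
spot px [287.63266178 407.62069283] tcp tip px [287.45782998 407.72698059]
blue left 31 282 293 406 412
brass 186
385 278 295; 386 278 295; 387 278 296; 388 279 296; 389 279 295; 390 279 295; 391 279 295; 392 279 295; 393 280 294; 394 281 293; 395 282 291; 396 284 289; 409 289 289;
```

Contact reads about 4.7 N net, roughly half-way in. I'll complete the hold, then lift.

Request:
{"api": "jog_arm", "payload": {"increments": [{"slide": [0, 0, 0], "angular": [0, 0, 0], "gripper": -1}, {"slide": [0, 0, 0], "angular": [0, 0, 0], "gripper": -1}, {"slide": [0, 0, 0], "angular": [0, 0, 0], "gripper": -1}, {"slide": [0, 0, 0], "angular": [0, 0, 0], "gripper": -1}, {"slide": [0, 0, 0], "angular": [0, 0, 0], "gripper": -1}]}}

```text
t: 24.35
position: [0.5215, 0.2885, 0.2121]
eef_rot: [-2.078, -2.356, -0.0]
wrist_force: [1.0, 0.5, 4.1]
opening: 0.023
```

Request:
{"api": "jog_arm", "payload": {"increments": [{"slide": [0, 0, 0], "angular": [0, 0, 0], "gripper": -1}, {"slide": [0, 0, -1.5], "angular": [0, 0, 0], "gripper": -1}, {"slide": [0, 0, -2.0], "angular": [0, 0, 0], "gripper": -1}, {"slide": [0, 0, 0], "angular": [0, 0, 0], "gripper": -1}, {"slide": [0, 0, 0], "angular": [0, 0, 0], "gripper": -1}]}}

```text
t: 24.98
position: [0.521, 0.2883, 0.2464]
eef_rot: [-2.078, -2.356, 0.002]
wrist_force: [-0.8, -0.6, -1.3]
opening: 0.0232
```

```bash
python3 - <<'E'
from h import *
p,R=cur();print(p,R.apply([0,0,1]),robot.read_state()["wrist_force"])
F=frame(az(97),[0,0,-1])
plan(p,R,[.5712,.3030,p[2]],F,3)
E
```

```text
[0.52104775 0.2882978  0.24638508] [-1.06857512e-03 -5.83280063e-04 -9.99999259e-01] [-0.7658938  -0.57052828 -1.30297597]
step mm 17.4 deg 0.1
   [0.28, 1.72, -0.0] [-0.0, 0.0, 0.001]
   [0.28, 1.72, -0.0] [-0.0, 0.0, 0.001]
   [0.28, 1.72, -0.01] [-0.0, 0.0, 0.001]
```

Request:
{"api": "jog_arm", "payload": {"increments": [{"slide": [0.3, 1.7, 0], "angular": [0, 0, 0], "gripper": -1}, {"slide": [0.3, 1.7, 0], "angular": [0, 0, 0], "gripper": -1}, {"slide": [0.25, 1.75, 0], "angular": [0, 0, 0], "gripper": -1}, {"slide": [0, 0, 0], "angular": [0, 0, 0], "gripper": -1}, {"slide": [0, 0, 0], "angular": [0, 0, 0], "gripper": -1}]}}

```text
t: 25.6
position: [0.5709, 0.303, 0.2465]
eef_rot: [-2.078, -2.355, 0.002]
wrist_force: [-0.6, -0.6, -1.6]
opening: 0.0231
```

Request:
{"api": "jog_arm", "payload": {"increments": [{"slide": [0, 0, 0], "angular": [0, 0, 0], "gripper": -1}, {"slide": [0, 0, 1.0], "angular": [0, 0, 0], "gripper": -1}, {"slide": [0, 0, 1.0], "angular": [0, 0, 0], "gripper": -1}, {"slide": [0, 0, 0.5], "angular": [0, 0, 0], "gripper": -1}, {"slide": [0, 0, 0], "angular": [0, 0, 0], "gripper": -1}]}}

```text
t: 26.22
position: [0.5713, 0.3032, 0.2215]
eef_rot: [-2.078, -2.356, 0.001]
wrist_force: [-0.1, -0.5, -1.5]
opening: 0.0232
```

Request:
{"api": "jog_arm", "payload": {"increments": [{"slide": [0, 0, 0], "angular": [0, 0, 0], "gripper": -1}, {"slide": [0, 0, 0], "angular": [0, 0, 0], "gripper": -1}]}}

```text
t: 26.48
position: [0.5717, 0.3034, 0.2225]
eef_rot: [2.078, 2.356, 0.001]
wrist_force: [-0.7, 0.5, -1.4]
opening: 0.0231
```

Over red and clear. I'll press to z = 0.2122 (1.0 cm more).

Request:
{"api": "jog_arm", "payload": {"increments": [{"slide": [0, 0, 0.4], "angular": [0, 0, 0], "gripper": -1}, {"slide": [0, 0, 0.3], "angular": [0, 0, 0], "gripper": -1}, {"slide": [0, 0, 0.3], "angular": [0, 0, 0], "gripper": -1}, {"slide": [0, 0, 0], "angular": [0, 0, 0], "gripper": -1}, {"slide": [0, 0, 0], "angular": [0, 0, 0], "gripper": -1}]}}

```text
t: 27.1
position: [0.5717, 0.3034, 0.2125]
eef_rot: [2.078, 2.356, 0.001]
wrist_force: [0.2, -0.4, 3.3]
opening: 0.0231
```

Request:
{"api": "jog_arm", "payload": {"increments": [{"slide": [0, 0, 0], "angular": [0, 0, 0], "gripper": -1}, {"slide": [0, 0, 0], "angular": [0, 0, 0], "gripper": -1}]}}

```text
t: 27.35
position: [0.5717, 0.3034, 0.2123]
eef_rot: [2.078, 2.356, 0.001]
wrist_force: [0.1, 0.0, 3.3]
opening: 0.0231
```

```bash
python3 - <<'E'
from h import *
cs=cam("side");p,R=cur();print(p,robot.read_state()["wrist_force"])
f=cs["frame"];h=f.astype(int)
cv2.imwrite("pics/r1.png",f[...,::-1]);print(proj(cs,[p[0],p[1],.055]))
r,g,b=[h[385:425,235:275,i] for i in range(3)]
m=(r>120)&(g<80)&(b<80);ys,xs=np.nonzero(m);print(m.sum(),xs.min()+235,xs.max()+235,ys.min()+385,ys.max()+385)
E
```

```text
[0.57163541 0.30337967 0.21229304] [-0.55961951  0.3321238   2.73974176]
[254.31001969 412.38347846]
126 246 260 385 415
```

Request:
{"api": "jog_arm", "payload": {"increments": [{"slide": [0, 0, 0], "angular": [0, 0, 0], "gripper": -1}, {"slide": [0, 0, 0], "angular": [0, 0, 0], "gripper": -1}, {"slide": [0, 0, 0], "angular": [0, 0, 0], "gripper": -1}, {"slide": [0, 0, 0], "angular": [0, 0, 0], "gripper": -1}, {"slide": [0, 0, 0], "angular": [0, 0, 0], "gripper": -1}]}}

```text
t: 28.02
position: [0.5716, 0.3033, 0.2121]
eef_rot: [2.078, 2.356, 0.0]
wrist_force: [1.5, -0.4, 3.2]
opening: 0.0229
```

Request:
{"api": "jog_arm", "payload": {"increments": [{"slide": [0, 0, 0], "angular": [0, 0, 0], "gripper": -1}, {"slide": [0, 0, 0], "angular": [0, 0, 0], "gripper": -1}, {"slide": [0, 0, -1.5], "angular": [0, 0, 0], "gripper": -1}, {"slide": [0, 0, -2.0], "angular": [0, 0, 0], "gripper": -1}, {"slide": [0, 0, 0], "angular": [0, 0, 0], "gripper": -1}]}}

```text
t: 28.65
position: [0.5718, 0.3035, 0.2486]
eef_rot: [2.078, 2.356, 0.002]
wrist_force: [0.3, 0.2, -2.2]
opening: 0.0233
```

Request:
{"api": "jog_arm", "payload": {"increments": [{"slide": [0, 0, 0], "angular": [0, 0, 0], "gripper": -1}]}}

```text
t: 28.78
position: [0.571, 0.3032, 0.2462]
eef_rot: [-2.078, -2.355, 0.002]
wrist_force: [-0.3, -0.2, -1.7]
opening: 0.0233
```

```bash
python3 - <<'E'
from h import *
p,R=cur();print(p,R.apply([0,0,1]),robot.read_state()["wrist_force"])
F=frame(az(97),[0,0,-1])
plan(p,R,[.4623,.2853,p[2]],F,5)
E
```

```text
[0.57099843 0.30318232 0.24623795] [-1.41902670e-03 -6.40835519e-04 -9.99998788e-01] [-0.30888524 -0.15906945 -1.70343587]
step mm 22.0 deg 0.0
   [-0.08, -2.2, 0.0] [-0.0, 0.0, 0.001]
   [-0.09, -2.2, 0.01] [-0.0, 0.0, 0.001]
   [-0.09, -2.2, -0.0] [-0.0, 0.0, 0.001]
   [-0.09, -2.21, 0.0] [-0.0, 0.0, 0.001]
   [-0.09, -2.2, 0.01] [-0.0, 0.0, 0.001]
```

Request:
{"api": "jog_arm", "payload": {"increments": [{"slide": [-0.1, -2.2, 0], "angular": [0, 0, 0], "gripper": -1}, {"slide": [-0.1, -2.2, 0], "angular": [0, 0, 0], "gripper": -1}, {"slide": [-0.1, -2.2, 0], "angular": [0, 0, 0], "gripper": -1}, {"slide": [-0.1, -2.2, 0], "angular": [0, 0, 0], "gripper": -1}, {"slide": [-0.05, -2.2, 0], "angular": [0, 0, 0], "gripper": -1}]}}

```text
t: 29.4
position: [0.4617, 0.2847, 0.2461]
eef_rot: [-2.078, -2.356, 0.003]
wrist_force: [0.7, -0.4, -2.0]
opening: 0.023
```

Request:
{"api": "jog_arm", "payload": {"increments": [{"slide": [0, 0, 0], "angular": [0, 0, 0], "gripper": -1}, {"slide": [0, 0, 0], "angular": [0, 0, 0], "gripper": -1}, {"slide": [0, 0, 0], "angular": [0, 0, 0], "gripper": -1}, {"slide": [0, 0, 1.0], "angular": [0, 0, 0], "gripper": -1}, {"slide": [0, 0, 1.0], "angular": [0, 0, 0], "gripper": -1}]}}

```text
t: 30.02
position: [0.463, 0.285, 0.226]
eef_rot: [2.079, 2.356, -0.001]
wrist_force: [0.3, -0.2, -1.3]
opening: 0.0233
```

Request:
{"api": "jog_arm", "payload": {"increments": [{"slide": [0, 0, 0.4], "angular": [0, 0, 0], "gripper": -1}, {"slide": [0, 0, 0], "angular": [0, 0, 0], "gripper": -1}, {"slide": [0, 0, 0], "angular": [0, 0, 0], "gripper": -1}, {"slide": [0, 0, 0], "angular": [0, 0, 0], "gripper": -1}]}}

```text
t: 30.52
position: [0.4631, 0.2852, 0.2234]
eef_rot: [2.078, 2.356, 0.001]
wrist_force: [0.1, -0.4, -1.2]
opening: 0.0232
```

Over black; 1.1 cm more to z = 0.2123, then hold.

Request:
{"api": "jog_arm", "payload": {"increments": [{"slide": [0, 0, 0.4], "angular": [0, 0, 0], "gripper": -1}, {"slide": [0, 0, 0.4], "angular": [0, 0, 0], "gripper": -1}, {"slide": [0, 0, 0.3], "angular": [0, 0, 0], "gripper": -1}, {"slide": [0, 0, 0], "angular": [0, 0, 0], "gripper": -1}, {"slide": [0, 0, 0], "angular": [0, 0, 0], "gripper": -1}]}}

```text
t: 31.15
position: [0.4631, 0.2853, 0.2124]
eef_rot: [-2.078, -2.356, -0.001]
wrist_force: [0.1, 0.4, 3.1]
opening: 0.0231
```

Request:
{"api": "jog_arm", "payload": {"increments": [{"slide": [0, 0, 0], "angular": [0, 0, 0], "gripper": -1}, {"slide": [0, 0, 0], "angular": [0, 0, 0], "gripper": -1}]}}

```text
t: 31.4
position: [0.463, 0.2852, 0.2123]
eef_rot: [2.078, 2.356, 0.001]
wrist_force: [0.3, -0.3, 2.9]
opening: 0.0232
```

Request:
{"api": "jog_arm", "payload": {"increments": [{"slide": [0, 0, 0], "angular": [0, 0, 0], "gripper": -1}, {"slide": [0, 0, 0], "angular": [0, 0, 0], "gripper": -1}, {"slide": [0, 0, 0], "angular": [0, 0, 0], "gripper": -1}, {"slide": [0, 0, 0], "angular": [0, 0, 0], "gripper": -1}, {"slide": [0, 0, 0], "angular": [0, 0, 0], "gripper": -1}]}}

```text
t: 32.02
position: [0.463, 0.2852, 0.2122]
eef_rot: [-2.078, -2.356, -0.0]
wrist_force: [0.9, 0.0, 3.1]
opening: 0.0232
```

Request:
{"api": "jog_arm", "payload": {"increments": [{"slide": [0, 0, 0], "angular": [0, 0, 0], "gripper": -1}, {"slide": [0, 0, 0], "angular": [0, 0, 0], "gripper": -1}, {"slide": [0, 0, -1.5], "angular": [0, 0, 0], "gripper": -1}, {"slide": [0, 0, -2.0], "angular": [0, 0, 0], "gripper": -1}, {"slide": [0, 0, -2.5], "angular": [0, 0, 0], "gripper": -1}]}}

```text
t: 32.65
position: [0.4623, 0.2847, 0.2726]
eef_rot: [-2.078, -2.356, 0.003]
wrist_force: [0.1, 0.3, -2.3]
opening: 0.0233
```

Request:
{"api": "jog_arm", "payload": {"increments": [{"slide": [0, 0, 0], "angular": [0, 0, 0], "gripper": -1}, {"slide": [0, 0, 0], "angular": [0, 0, 0], "gripper": -1}]}}

```text
t: 32.9
position: [0.4625, 0.2849, 0.2713]
eef_rot: [-2.078, -2.356, 0.002]
wrist_force: [-0.1, -0.2, -2.5]
opening: 0.0233
```

```bash
python3 - <<'E'
from h import *
p,R=cur();print(p,R.apply([0,0,1]),robot.read_state()["wrist_force"])
Ps=np.array([.5880,-.0445,.1475]);Rs=Ro.from_rotvec([-1.634,-1.851,-.677]);ax,n=restf()
W=Ps+n*.10+[0,.02,.05]
p,R=plan(p,R,W,Rs,9)
p,R=plan(p,R,Ps+n*.04-ax*.004,Rs,4)
print(p,R.as_rotvec(),"to seat tool cm",R.inv().apply(Ps-p)*100)
E
```

```text
[0.46247315 0.28487284 0.27133997] [-1.18717455e-03 -8.10289978e-04 -9.99998967e-01] [-0.08654185 -0.23706958 -2.49143861]
step mm 29.6 deg 5.0
   [-2.8, 0.96, 0.04] [-0.0, 0.087, 0.0]
   [-2.79, 0.96, -0.21] [-0.0, 0.087, 0.0]
   [-2.76, 0.95, -0.45] [-0.0, 0.087, 0.0]
   [-2.72, 0.96, -0.69] [-0.0, 0.087, 0.0]
   [-2.64, 0.96, -0.92] [-0.0, 0.087, 0.0]
   [-2.55, 0.96, -1.15] [-0.0, 0.087, 0.0]
   [-2.45, 0.95, -1.36] [-0.0, 0.087, 0.0]
   [-2.31, 0.96, -1.58] [-0.0, 0.087, 0.0]
   [-2.17, 0.96, -1.76] [-0.0, 0.087, 0.0]
step mm 27.7 deg 0.0
   [-2.73, -0.06, 0.44] [-0.0, 0.001, -0.0]
   [-2.74, -0.07, 0.44] [-0.0, 0.001, -0.0]
   [-2.73, -0.06, 0.43] [-0.0, 0.001, -0.0]
   [-2.74, -0.06, 0.44] [-0.0, 0.001, -0.0]
[ 0.58492576 -0.01922258  0.17857656] [-1.63261024 -1.84962152 -0.67576752] to seat tool cm [-3.99836539 -0.00616759  0.39312999]
```

Every press was on force and each was lifted clear before moving on. Now back to the rest.

Request:
{"api": "jog_arm", "payload": {"increments": [{"slide": [-2.8, 0.95, 0.05], "angular": [0, 0.087, 0], "gripper": -1}, {"slide": [-2.8, 0.95, -0.2], "angular": [0, 0.087, 0], "gripper": -1}, {"slide": [-2.75, 0.95, -0.45], "angular": [0, 0.087, 0], "gripper": -1}, {"slide": [-2.7, 0.95, -0.7], "angular": [0, 0.087, 0], "gripper": -1}, {"slide": [-2.65, 0.95, -0.9], "angular": [0, 0.087, 0], "gripper": -1}]}}

```text
t: 33.52
position: [0.5273, 0.1514, 0.2693]
eef_rot: [-1.842, -2.088, -0.409]
wrist_force: [-0.6, 0.8, -1.5]
opening: 0.0235
```

Request:
{"api": "jog_arm", "payload": {"increments": [{"slide": [-2.55, 0.95, -1.15], "angular": [0, 0.087, 0], "gripper": -1}, {"slide": [-2.45, 0.95, -1.35], "angular": [0, 0.087, 0], "gripper": -1}, {"slide": [-2.3, 0.95, -1.6], "angular": [0, 0.087, 0], "gripper": -1}, {"slide": [-2.15, 0.95, -1.75], "angular": [0, 0.087, 0], "gripper": -1}, {"slide": [0, 0, 0], "angular": [0, 0, 0], "gripper": -1}]}}

```text
t: 34.15
position: [0.5791, 0.0424, 0.2655]
eef_rot: [-1.643, -1.845, -0.671]
wrist_force: [-0.8, -0.0, -1.3]
opening: 0.023
```

Request:
{"api": "jog_arm", "payload": {"increments": [{"slide": [0, 0, 0], "angular": [0, 0, 0], "gripper": -1}, {"slide": [0, 0, 0], "angular": [0, 0, 0], "gripper": -1}, {"slide": [0, 0, 0], "angular": [0, 0, 0], "gripper": -1}]}}

```text
t: 34.52
position: [0.5789, 0.0475, 0.2694]
eef_rot: [-1.632, -1.854, -0.675]
wrist_force: [0.1, 0.4, -1.2]
opening: 0.0234
```

```bash
python3 - <<'E'
from h import *
p,R=cur();s=robot.read_state();print(p,s["eef_rot"],s["wrist_force"])
Ps=np.array([.5880,-.0445,.1475]);Rs=Ro.from_rotvec([-1.634,-1.851,-.677]);ax,n=restf()
p,R=plan(p,R,Ps+n*.025-ax*.004,Rs,5)
print(p,R.as_rotvec(),"to seat tool cm",R.inv().apply(Ps-p)*100)
E
```

```text
[0.57888883 0.0474504  0.26937041] [-1.63240122 -1.85446798 -0.67503211] [ 0.14429639  0.37817679 -1.24524609]
step mm 25.5 deg 0.0
   [-2.53, -0.05, 0.34] [-0.0, 0.0, 0.0]
   [-2.53, -0.05, 0.35] [-0.0, 0.0, 0.0]
   [-2.53, -0.06, 0.34] [-0.0, 0.0, 0.0]
   [-2.53, -0.05, 0.34] [-0.0, 0.0, 0.0]
   [-2.52, -0.05, 0.34] [-0.0, 0.0, 0.0]
[ 0.58620393 -0.02975404  0.16806842] [-1.63240122 -1.85446798 -0.67503211] to seat tool cm [-2.50389306 -0.01020005  0.40951895]
```

Request:
{"api": "jog_arm", "payload": {"increments": [{"slide": [-2.5, -0.05, 0.35], "angular": [0, 0, 0], "gripper": -1}, {"slide": [-2.5, -0.05, 0.35], "angular": [0, 0, 0], "gripper": -1}, {"slide": [-2.5, -0.05, 0.35], "angular": [0, 0, 0], "gripper": -1}, {"slide": [-2.5, -0.05, 0.35], "angular": [0, 0, 0], "gripper": -1}, {"slide": [-2.5, -0.05, 0.3], "angular": [0, 0, 0], "gripper": -1}]}}

```text
t: 35.15
position: [0.5863, -0.0297, 0.1684]
eef_rot: [-1.633, -1.854, -0.675]
wrist_force: [-0.1, -0.3, -1.9]
opening: 0.0229
```

Request:
{"api": "jog_arm", "payload": {"increments": [{"slide": [-0.8, 0, 0], "angular": [0, 0, 0], "gripper": -1}, {"slide": [-0.8, 0, 0], "angular": [0, 0, 0], "gripper": -1}, {"slide": [-0.3, 0, 0], "angular": [0, 0, 0], "gripper": -1}, {"slide": [0, 0, 0], "angular": [0, 0, 0], "gripper": -1}]}}

```text
t: 35.65
position: [0.588, -0.0432, 0.1556]
eef_rot: [-1.634, -1.853, -0.675]
wrist_force: [0.5, 0.4, -0.8]
opening: 0.0233
```

Request:
{"api": "jog_arm", "payload": {"increments": [{"slide": [-0.3, 0, 0], "angular": [0, 0, 0], "gripper": -1}, {"slide": [0, 0, 0], "angular": [0, 0, 0], "gripper": -1}, {"slide": [0, 0, 0], "angular": [0, 0, 0], "gripper": -1}]}}

```text
t: 36.02
position: [0.5881, -0.0454, 0.1532]
eef_rot: [-1.634, -1.853, -0.675]
wrist_force: [-0.1, 0.7, -1.0]
opening: 0.0231
```

```bash
python3 - <<'E'
from h import *
p,R=cur();s=robot.read_state();print(s["t"],p,s["eef_rot"],s["wrist_force"],R.inv().apply(s["wrist_force"]))
Ps=np.array([.5883,-.0452,.1478]);print("to seat tool cm",R.inv().apply(Ps-p)*100)
E
```

```text
36.025 [ 0.58814842 -0.04542201  0.1531627 ] [-1.63433639 -1.85279031 -0.67497047] [-0.13073265  0.74006858 -0.95640727] [-0.1428304  -0.03751643  1.20735222]
to seat tool cm [-0.36408338  0.01773823  0.39425499]
```

Request:
{"api": "jog_arm", "payload": {"increments": [{"slide": [-0.2, 0, 0], "angular": [0, 0, 0], "gripper": -1}, {"slide": [-0.15, 0, 0], "angular": [0, 0, 0], "gripper": -1}, {"slide": [0, 0, 0], "angular": [0, 0, 0], "gripper": -1}]}}

```text
t: 36.4
position: [0.5885, -0.0478, 0.1507]
eef_rot: [-1.634, -1.852, -0.675]
wrist_force: [-0.6, 1.0, -0.7]
opening: 0.0232
```

Request:
{"api": "jog_arm", "payload": {"increments": [{"slide": [0, 0, 0.2], "angular": [0, 0, 0], "gripper": -1}, {"slide": [0, 0, 0.1], "angular": [0, 0, 0], "gripper": -1}, {"slide": [0, 0, 0], "angular": [0, 0, 0], "gripper": -1}]}}

```text
t: 36.78
position: [0.5883, -0.0456, 0.1484]
eef_rot: [-1.634, -1.853, -0.675]
wrist_force: [1.0, 1.5, -1.3]
opening: 0.0231
```

Request:
{"api": "jog_arm", "payload": {"increments": [{"slide": [-0.05, 0, 0.1], "angular": [0, 0, 0], "gripper": -1}, {"slide": [0, 0, 0], "angular": [0, 0, 0], "gripper": -1}]}}

```text
t: 37.02
position: [0.5882, -0.0454, 0.1478]
eef_rot: [-1.634, -1.853, -0.676]
wrist_force: [0.1, 1.5, 2.8]
opening: 0.0235
```

```bash
python3 - <<'E'
from h import *
p,R=cur();s=robot.read_state();print(s["t"],p,s["eef_rot"],s["wrist_force"],"tool",R.inv().apply(s["wrist_force"]))
Ps=np.array([.5883,-.0452,.1478]);print("to seat tool cm",R.inv().apply(Ps-p)*100)
E
```

```text
37.025 [ 0.58824897 -0.0453606   0.14775457] [-1.63402452 -1.85277622 -0.67563359] [0.109837   1.51191475 2.75322159] tool [ 2.99609118  0.29905776 -0.90121117]
to seat tool cm [0.01404052 0.00706902 0.00758165]
```

Back at the recorded seated pose within 0.2 mm, with light contact. I'll nudge, release and back off along the axis.

Request:
{"api": "jog_arm", "payload": {"increments": [{"slide": [-0.05, 0, 0.1], "angular": [0, 0, 0], "gripper": -1}, {"slide": [0, 0, 0], "angular": [0, 0, 0], "gripper": -1}], "grip_force": 20}}

```text
t: 37.28
position: [0.5883, -0.0454, 0.1477]
eef_rot: [-1.634, -1.853, -0.677]
wrist_force: [-1.0, -1.8, 8.8]
opening: 0.0232
```

Request:
{"api": "jog_arm", "payload": {"increments": [{"slide": [0, 0, 0], "angular": [0, 0, 0], "gripper": -0.35}, {"slide": [0, 0, 0], "angular": [0, 0, 0], "gripper": -0.1}, {"slide": [0, 0, 0], "angular": [0, 0, 0], "gripper": 0.2}, {"slide": [0, 0, 0], "angular": [0, 0, 0], "gripper": 0.4}, {"slide": [0, 0, 0], "angular": [0, 0, 0], "gripper": 0.4}]}}

```text
t: 37.9
position: [0.5881, -0.0451, 0.1463]
eef_rot: [-1.634, -1.853, -0.675]
wrist_force: [0.4, -0.1, -0.3]
opening: 0.0598
```

Request:
{"api": "jog_arm", "payload": {"increments": [{"slide": [0, 0, -1], "angular": [0, 0, 0], "gripper": 0.4}, {"slide": [0, 0, -2.5], "angular": [0, 0, 0], "gripper": 0.4}, {"slide": [0, 0, -2.5], "angular": [0, 0, 0], "gripper": 0.4}, {"slide": [0, 0, -2.5], "angular": [0, 0, 0], "gripper": 0.4}, {"slide": [0, 0, -2.5], "angular": [0, 0, 0], "gripper": 0.4}]}}

```text
t: 38.52
position: [0.5977, -0.1233, 0.2254]
eef_rot: [-1.635, -1.853, -0.675]
wrist_force: [0.2, 0.6, 0.2]
opening: 0.0601
```

Request:
{"api": "jog_arm", "payload": {"increments": [{"slide": [0, 0, 0], "angular": [0, 0, 0], "gripper": 0.4}, {"slide": [0, 0, 0], "angular": [0, 0, 0], "gripper": 0.4}]}}

```text
t: 38.78
position: [0.5977, -0.1217, 0.2238]
eef_rot: [-1.634, -1.852, -0.675]
wrist_force: [-0.1, 0.0, -1.1]
opening: 0.0601
```

```bash
python3 - <<'E'
from h import *
cs=cam("side");ct=cam("top");s=robot.read_state();print(s["t"],s["position"],s["wrist_force"])
for q in ["meter_top","meter_tip","meter_centre"]: print("side",q,[(np.round(d["location"]),round(d["confidence"],2)) for d in nets.mark_of("side",q)[:2]])
a=cv2.resize(cs["frame"][170:350,200:360],(480,540),interpolation=cv2.INTER_CUBIC)
o=np.zeros((600,800,3),np.uint8);o[:540,:480]=a
o[:240,480:]=cv2.resize(cs["frame"],(320,240));o[250:490,480:]=cv2.resize(ct["frame"],(320,240));cv2.imwrite("pics/end.png",o[...,::-1])
E
```

```text
38.875 [ 0.5975982  -0.12112696  0.22362139] [-0.64356954 -0.86953027  0.09528774]
side meter_top [(array([283., 263.]), 0.63), (array([279., 208.]), 0.59)]
side meter_tip [(array([284., 312.]), 0.55)]
side meter_centre [(array([280., 261.]), 0.97)]
```

View pics/end.png

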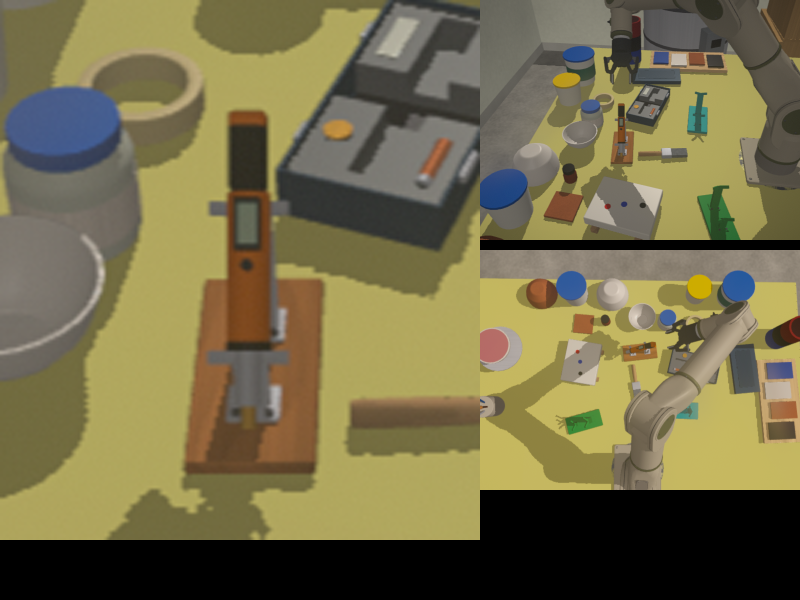

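The meter is seated in both Vs, shoulder against the lower one at crop (248,348) and top end at (248,118). The gripper is clear and the surroundings are unchanged. Handing in.

```bash
python3 -c "
from cell import order;print(order.finish_job())"
```

```text
the job is handed in; nothing more can be done
None
```

The job is done and was handed in at about 39 s of the 72 s allowed.

**What I did:** I lifted the meter out of its case by the body and set it on the wooden rest. Then I took it again by the grip at its top end and held it upright. I touched it to blue, red and black in that order and laid it back on the same rest.

**The presses:** At each spot the tip was pressed for at least 1 s, with the tool vertical. The net force was about 4 to 5 N, which is roughly half-way in by the spring figures. I lifted the meter about 3.5 cm or more clear before each move sideways. The amount pressed in was inferred from force and height, since there is no direct reading of the joint.

**Last checks:** The final pictures show:
- **Meter:** it lies in both notches, tip down, with its shoulder against the lower notch.
- **Robot:** the gripper is open and about 10 cm away.
- **Surroundings:** the pots and tools look unmoved.

**Checks that disagreed:**
- **Detector:** its position for the meter lying on the rest was up to 9 mm off my seat estimate. I relied on the contact forces and the pictures there.
- **Blue spot:** the tip appeared 2 to 3 pixel rows lower than predicted. I judged it still within about 2 mm of the spot's middle.
- **Red and black spots:** I placed these from the measured spot positions without checking the tip in a picture.

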